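# Index the rotary tray and tip the potatoes in

### The job

Turn the rotary tray by its upright handle until its empty compartment sits squarely under the spout of the chute, then tip the three potatoes out of the scoop into the chute so that all of them end in that compartment. The tray has a hidden stop and does not turn right round: if it comes up solid, go the other way. Do not touch the potatoes with the fingers, leave the scoop standing upright on the table, and do not push the other kitchen things about or knock them over.

Things in the scene. Friction and masses are not known exactly. Their poses are not given: they have to be found in the camera images.
- carousel: steel rotary tray, 370 mm across, 0.8 kg, turns with 3 to 5 N at the handle, stays where left. Origin on its axis, 14 mm above the table, z up. Bay floors 6 mm, rim and dividers 61 mm above origin. Dividers along its +-x and +-y make four bays between hub (radius 66 mm) and rim; the one between +x and +y is EMPTY. A hidden stop, angle unknown, allows just over one turn in all: one way may be blocked
- empty_bay (a point): middle of the empty compartment's floor, 130 mm from the tray's axis
- handle (a point): upright round wooden handle on the tray's hub, 22 mm thick, from 75 to 137 mm above the table; spins freely on its own axis, so it can be held firmly and led round a 50 mm radius circle about the tray's axis without turning the gripper. Point on its axis, 120 mm above the table. Opposite the empty bay. Passes as near as 35 mm to the chute's front plate (top 152 mm)
- chute: fixed sheet-steel chute on legs. Origin on the tray's axis at table level; it lies along its own -y. Open trough, 120 mm wide inside, floor sloping 33 degrees from the rear rim (312 mm from the axis; rim top 202, floor 178 mm above table) down to a spout open below (98 to 172 mm from the axis, underside 86 mm up) with a front plate. Side walls 50 mm, at most 227 mm above table
- chute_outlet (a point): centre of the spout's open underside, 135 mm from the tray's axis, 88 mm above the table; the empty compartment's middle belongs under it (within 25 mm, seen from above)
- chute_mouth (a point): middle of the upper end of the trough, 275 mm from the tray's axis, 175 mm above the table (about 20 mm above the trough floor): tip the potatoes in here
- scoop: loose steel scoop, 150 x 94 mm, 0.28 kg, on the table, three potatoes in it. Origin under its middle, x to the open nose, z up. Floor 3 mm, walls 48 mm tall; the floor turns up 15 degrees over the last 45 mm, so potatoes stay in when level and roll out with the nose tilted 40 to 55 degrees down. A strap over it (30 mm wide, 67 to 70 mm up) carries the grip block
- scoop_grip (a point): middle of the dark wooden grip block on the scoop's strap: 30 mm long (scoop x), 44 mm wide (scoop y), 70 to 108 mm above the scoop's underside; this point lies at scoop (-5, 0, 91) mm. It can be gripped either way.
- scoop_nose (a point): middle of the nose's edge, at scoop (76, 0, 13) mm
- potato1: small potato, 60 mm long, 40 mm thick, round-ended, 60 g, lying in the scoop; origin at its middle, x along its length
- potato2: small potato, 60 mm long, 40 mm thick, round-ended, 60 g, lying in the scoop; origin at its middle, x along its length
- potato3: small potato, 60 mm long, 40 mm thick, round-ended, 60 g, lying in the scoop; origin at its middle, x along its length
- deli_cup: bystander: clear plastic tub, 90 mm across the rim, 110 mm tall, open, standing beside the chute; origin under its middle. Leave alone.
- oil_bottle: bystander: green glass bottle, 64 mm across, 200 mm tall; origin under its middle. Leave alone.
- ramekin: bystander: white bowl, 84 mm across, 45 mm tall; origin under its middle. Leave alone.
- salt_tin: bystander: plain metal tin, 68 mm across, 90 mm tall; origin under its middle. Leave alone.
- mixing_bowl: bystander: steel bowl, 180 mm across, 75 mm tall; origin under its middle. Leave alone.
- spoon: bystander: serving spoon 200 mm long, lying; origin under its middle. Leave alone.
- spice_jar: bystander: amber glass jar, 56 mm across, 100 mm tall; origin under its middle. Leave alone.

How it is judged:
By the outcome, as a careful person would: the job done as asked, in the order asked, and still so for the second after the job is handed in, with the robot touching nothing.
It also fails if it takes over 72 s, if anything falls off the work surface, if the arm or the gripper's body presses on something with over 40 N, if the wrist force passes 120 N, or if a joint passes its speed limit or range.

### The arm

A 6-joint arm with a two-finger parallel gripper is mounted at the origin on the work surface. World frame = base frame: x ahead of the robot, y to its left, z up, the work surface at z = 0. Lengths are in m, angles in rad, forces in N, time in s.
With the tool pointing down it reaches from about 0.375 to 0.9 m from the base axis. Payload 3.1 kg.
Tool frame: the origin (TCP) lies midway between the tips of the shut fingers; the grasp point (between the pads) lies 19 mm behind it; z points along the fingers, x is the direction in which the jaws open and shut, and the axes are right-handed (so a half turn about z gives the same grasp; the last joint's range is limited). The gripper opens to 87 mm and grips with 3 to 60 N. Pads are 19 mm wide; open, the fingers measure 117 mm over their backs; the gripper's body (75 mm by 190 mm) begins 51 mm behind the grasp point.
Start: joints at [-1.335, 0.527, 1.433, -0, 1.181, -0.178], TCP at [0.251, -0.572, 0.223] pointing down, gripper open.
Joint ranges: [-3.08, 3.08], [-0.75, 2.2], [0.22, 2.44], [-1.43, 4.57], [0, 2.65], [-2.85, 2.85]. Speed limits (rad/s): [2.79, 2.79, 3.14, 3.14, 3.14, 3.14].

### API

Orientations are given as a unit quaternion [x, y, z, w].
In Python, from rig import * gives the robot as it stands.
- The arm moves only by the tool drive_tool, never from a script. Its argument "plan" is a list of rows, each an object with "offset": the shift along the tool's x, y, z in cm, a list of three; "delta_rot": the turn, a rotation vector about the tool's x, y, z in degrees, a list of three; "jaw": the finger opening in cm, from 0 to 8.7. In form: [{"offset": [dx, dy, dz], "delta_rot": [wx, wy, wz], "jaw": jaw}, ...]. A call has exactly 8 rows; each row is the pose to reach, as a shift and turn from the pose commanded when the call began, along the tool's axes at that moment; what a row does not reach only later rows make up. A row lasts 1/12 s, in which the tool goes at most 41.7 mm and 7.16 degrees, less where a joint would pass 70% of its speed; a pose out of reach is approached as far as the arm can. A call with a gripper value outside its range is refused whole. The fingers move at their own pace and stop on an object; "squeeze" is the grip in N (left out, the last holds). Time passes only in rows, so rows that repeat a pose let the fingers close, or fill a call up. It gives the time, the measured TCP pose, the force and the opening at its end, in the units of the state.
- get_obs(): the state, without advancing time (a new reading comes with each control period).
- camera(name): name is "side" or "top" or "wrist"; returns the picture (400x640x3 uint8, red, green, blue); there is no depth.
- calibration(name): a dict with "K" (3x3 intrinsics, pixels), "pose" (4x4, takes a point from camera to world coordinates); the wrist camera has in their place "tool_from_camera" (4x4, takes a point from camera to tool coordinates, whose origin is the TCP and whose axes are the tool frame's). Camera axes: x right, y down, z forward; pixel columns grow to the right and rows downward; lengths in m; the calibration is good to about 2 mm. The wrist camera is an equidistant fisheye: a pixel r from the principal point sees the ray r / f radians off the axis. A picture is of the moment at which its call begins: read the wrist's pose just before it. calibration takes no time and is no camera call.
- hand_in(): hands the job in, once; it reports no verdict.
The state is a dict: "time": time; "q": joint angles; "joint_velocities": joint speeds; "joint_torque": joint torques, N m; "position": TCP position; "tool_rot": TCP orientation; "ft_force": force on the tool from outside, world axes, zero at the start; "moment": the same for the moment, N m; "grip_width": finger opening in m.
Only numpy, scipy, OpenCV 4.12 (cv2) and the standard library are available. Lean on these libraries where they do the work, as an engineer would, in place of code of your own. Each camera call takes 0.05 s, during which the arm holds its last target.

## Working session

There is one attempt and no reset: what is moved stays moved. The work goes in short steps, Python scripts to look and compute and a tool call to move; the robot and the scene stay as the last step left them, time stands still between calls to the robot, and variables do not carry over. Pictures are saved under pics/ and viewed, and the job is handed in when it is done.

Besides the shell and the picture viewer there is one more tool, called after "Request:" as name(argument=value, ...), one argument or row to a line, values as JSON. drive_tool: Moves the arm, as the interface text tells. Its arguments: {"type":"object","properties":{"plan":{"type":"array","items":{"type":"object","properties":{"offset":{"type":"array","items":{"type":"number"}},"delta_rot":{"type":"array","items":{"type":"number"}},"jaw":{"type":"number"}}}},"squeeze":{"type":"number"}},"required":["plan"]}

```bash
ls; mkdir -p pics
python3 - <<'E'
from rig import *
import cv2
print(get_obs())
for n in ["top","side","wrist"]:
    im=camera(n); cv2.imwrite(f"pics/{n}0.png",im[:,:,::-1]); print(n,calibration(n))
E
```

```text
pics
{'time': 0.0, 'q': array([-1.33547660e+00,  5.28457583e-01,  1.43389753e+00, -5.33494062e-06,
        1.18138267e+00, -1.78478958e-01]), 'joint_velocities': array([-0.00098984,  0.00142838, -0.00055356,  0.00042325,  0.00053644,
       -0.00084102]), 'joint_torque': array([ 3.75257505e-04, -4.40039706e+01, -1.76593423e+01,  6.32227748e-02,
        5.80560474e-02, -1.51222398e-04]), 'position': array([ 0.25117183, -0.57151519,  0.22157842]), 'tool_rot': array([ 8.37284463e-01, -5.46766475e-01, -7.81358067e-04, -7.34767769e-04]), 'ft_force': array([-0.08505461,  0.03134551,  0.20958953]), 'moment': array([ 0.01886142, -0.02446315, -0.00764071]), 'grip_width': 0.08707220917302518}
top {'K': array([[474.53365278,   0.        , 313.71956873],
       [  0.        , 474.53365278, 204.92594867],
       [  0.        ,   0.        ,   1.        ]]), 'pose': array([[ 2.42321003e-02, -9.86777027e-01,  1.60261984e-01,
         2.99738606e-01],
       [-9.99696650e-01, -2.46250266e-02, -4.65869013e-04,
        -1.22148775e-02],
       [ 4.40616447e-03, -1.60202080e-01, -9.87074404e-01,
      
[... 355 characters left out ...]
674334, -0.50514151,  0.84868344, -1.00464654],
       [ 0.01771572, -0.86060475, -0.50896524,  0.71269102],
       [ 0.        ,  0.        ,  0.        ,  1.        ]])}
wrist {'K': array([[309.70691629,   0.        , 317.58488568],
       [  0.        , 309.70691629, 202.34400817],
       [  0.        ,   0.        ,   1.        ]]), 'tool_from_camera': array([[ 9.99999675e-01,  8.06049631e-04, -3.42079483e-05,
         8.47812513e-04],
       [-7.61753850e-04,  9.57312672e-01,  2.89053400e-01,
        -8.01644712e-02],
       [ 2.65739089e-04, -2.89053280e-01,  9.57312974e-01,
        -1.64087529e-01],
       [ 0.00000000e+00,  0.00000000e+00,  0.00000000e+00,
         1.00000000e+00]])}
```

View pics/top0.png

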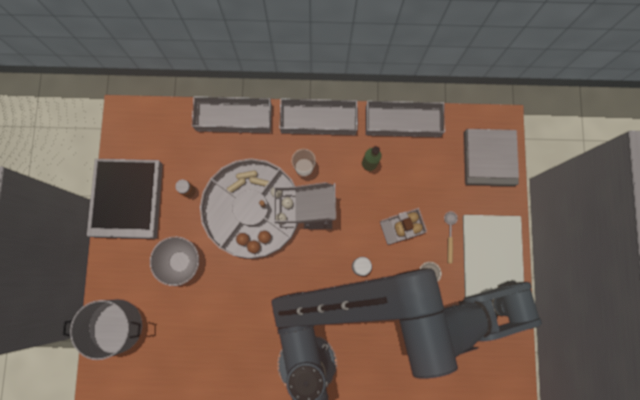

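View pics/side0.png

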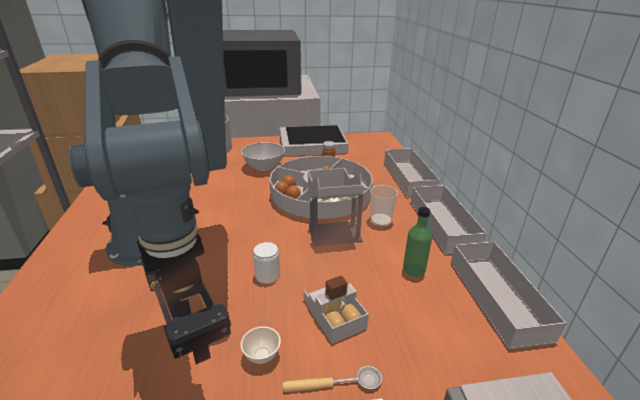

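View pics/wrist0.png

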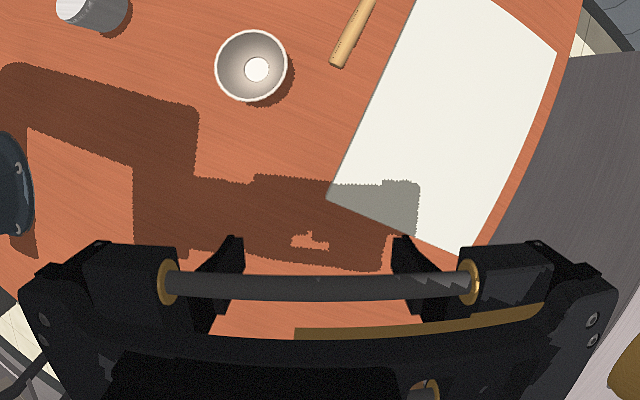

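Run:
```python
import cv2
a=cv2.imread('pics/top0.png')[140:290,160:480]
cv2.imwrite('pics/top0z.png',cv2.resize(a[:, :190],None,fx=4,fy=4,interpolation=cv2.INTER_CUBIC)[:600])
cv2.imwrite('pics/top0s.png',cv2.resize(a[50:120,190:320],None,fx=6,fy=6,interpolation=cv2.INTER_CUBIC))
b=cv2.imread('pics/side0.png')[140:340,230:430]
cv2.imwrite('pics/side0z.png',cv2.resize(b,None,fx=3,fy=3,interpolation=cv2.INTER_CUBIC))
```

```text
(no output)
```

View pics/top0z.png

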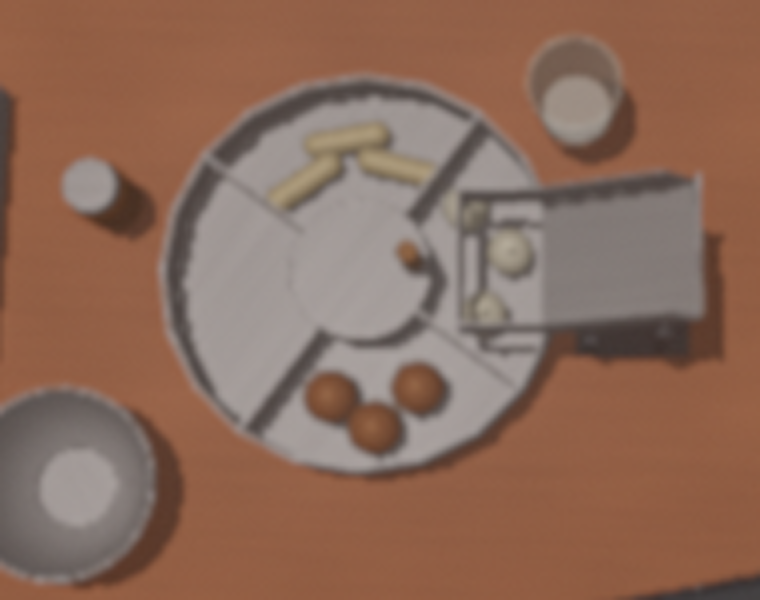

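View pics/top0s.png

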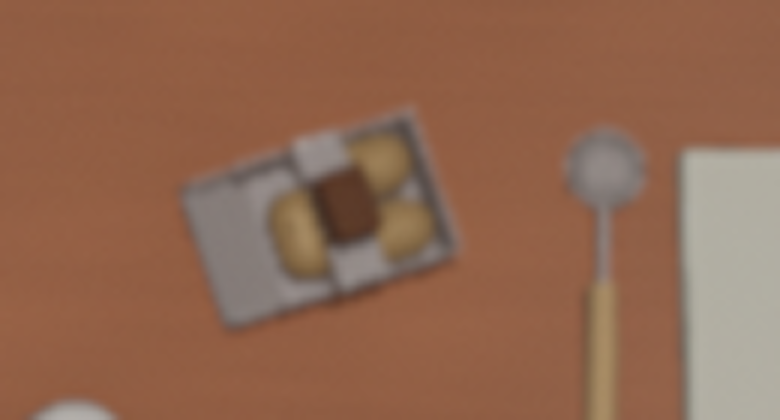

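View pics/side0z.png

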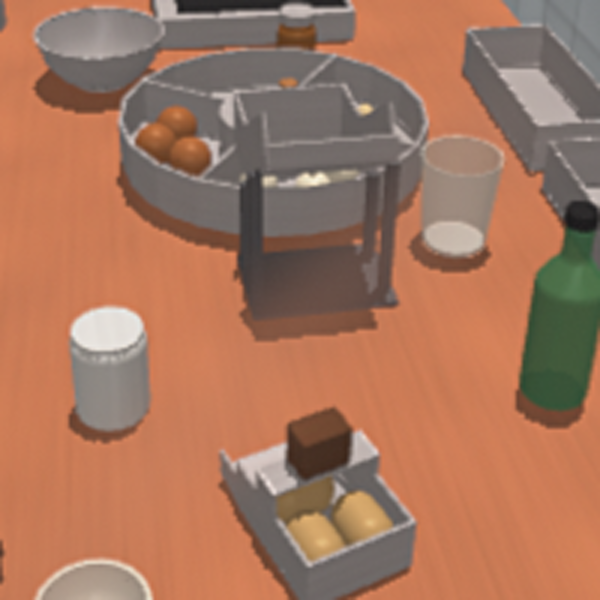

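```bash
cat > h.py <<'E'
import numpy as np, cv2
from rig import *
from scipy.spatial.transform import Rotation as R
def ray(n,u,v):
    c=calibration(n);K=c['K'];P=c['pose']
    d=P[:3,:3]@np.array([(u-K[0,2])/K[0,0],(v-K[1,2])/K[1,1],1.]);return P[:3,3],d
def onz(n,u,v,z):
    o,d=ray(n,u,v);return o+d*(z-o[2])/d[2]
def proj(n,p):
    c=calibration(n);K=c['K'];P=c['pose'];q=P[:3,:3].T@(np.array(p)-P[:3,3]);return (K@q/q[2])[:2]
def tri(a,b):
    (o1,d1),(o2,d2)=ray(*a),ray(*b)
    t=np.linalg.lstsq(np.c_[d1,-d2],o2-o1,rcond=None)[0]
    p,q=o1+d1*t[0],o2+d2*t[1];return (p+q)/2,np.linalg.norm(p-q)
E
python3 - <<'E'
from h import *
z=lambda u,v:(160+u/4-.375,140+v/4-.375)   # top0z
s=lambda u,v:(350+u/6-.42,190+v/6-.42)
w=lambda u,v:(230+u/3-.33,140+v/3-.33)
# carousel rim: circle fit, points on outer rim at z=.075
pts=np.array([onz('top',*z(*p),.075)[:2] for p in [(163,270),(180,200),(207,155),(275,97),(360,77),(440,93),(480,120),(245,430),(310,463),(375,472),(450,458),(170,320),(520,150)]])
A=np.c_[2*pts,np.ones(len(pts))];x=np.linalg.lstsq(A,(pts**2).sum(1),rcond=None)[0]
print('axis',x[:2],'r',np.sqrt(x[2]+x[0]**2+x[1]**2)); c=x[:2]
# divider outer ends
for p in [(207,157),(484,122),(247,432),(515,385)]:
    d=onz('top',*z(*p),.075)[:2]-c; print('div',np.degrees(np.arctan2(d[1],d[0])),np.hypot(*d))
h=onz('top',*z(401,243),.137)[:2];print('handle top',h,h-c,np.hypot(*(h-c)),np.degrees(np.arctan2(*(h-c)[::-1])))
print('handle tri',tri(('top',*z(403,246)),('side',*w(288,82))))
# chute rear rim corners
for p,zz in [((702,318),.202),((700,178),.227),((460,190),.152),((460,328),.152),((545,325),.15)]:
    q=onz('top',*z(*p),zz)[:2];print('chute',p,q,q-c,np.hypot(*(q-c)))
# scoop
im=cv2.imread('pics/top0.png');hs=cv2.cvtColor(im,cv2.COLOR_BGR2HSV)
b=onz('top',*s(346,206),.108);print('grip top',b)
for p in [(185,188),(228,328),(458,255),(412,110)]: print('scoop corner',onz('top',*s(*p),.048 if p[0]>300 else .013))
print('grip tri',tri(('top',*s(346,204)),('side',*w(318,430))))
E
```

```text
axis [0.56853392 0.22298802] r 0.18614573547905866
div 55.22752098745297 0.18575764904590053
div -36.27807219681019 0.18159318059046453
div 146.51561102904185 0.18222247897894545
div -125.25302307215064 0.17754157415816985
handle top [0.58626447 0.18204033] [ 0.01773056 -0.04094769] 0.04462158456404937 -66.58714409092097
handle tri (array([0.58374801, 0.18069399, 0.1322941 ]), np.float64(0.0011917749755997217))
chute (702, 318) [ 0.51602722 -0.08817407] [-0.0525067  -0.31116209] 0.3155610916530041
chute (700, 178) [ 0.63422257 -0.08321682] [ 0.06568865 -0.30620485] 0.3131715288610064
chute (460, 190) [0.63342642 0.12930039] [ 0.0648925  -0.09368763] 0.11396669977881357
chute (460, 328) [0.50836226 0.12461733] [-0.06017165 -0.09837069] 0.11531443964684925
chute (545, 325) [0.5131794  0.04918531] [-0.05535452 -0.17380271] 0.18240478521477496
grip top [ 0.51742652 -0.35634945  0.108     ]
scoop corner [ 0.53853301 -0.27183852  0.013     ]
scoop corner [ 0.44918781 -0.29943694  0.013     ]
scoop corner [ 0.49574524 -0.43855692  0.048     ]
scoop corner [ 0.58731591 -0.41064601  0.048     ]
grip tri (array([ 0.52089666, -0.35813376,  0.09972694]), np.float64(0.002370057631551094))
```

Run:
```python
from h import *
im=cv2.imread('pics/top0.png'); 
c=np.array([.5685,.223])
S=6
x0,y0=200,150
a=cv2.resize(im[y0:y0+100,x0:x0+130],None,fx=S,fy=S,interpolation=cv2.INTER_CUBIC)
def dot(p,col,r=3):
    u,v=proj('top',p); cv2.circle(a,(int((u-x0+.5)*S),int((v-y0+.5)*S)),r,col,-1)
for t in np.arange(0,360,5):
    d=np.array([np.cos(np.radians(t)),np.sin(np.radians(t))])
    dot([*(c+.066*d),.078],(0,255,0),2); dot([*(c+.185*d),.075],(255,0,0),2)
for an in (-80,-66):
    d=np.array([np.cos(np.radians(an)),np.sin(np.radians(an))])
    for z in (.075,.137): dot([*(c+.05*d),z],(0,0,255) if an==-80 else (255,255,0))
for an in (55,145,235,325):
    d=np.array([np.cos(np.radians(an)),np.sin(np.radians(an))]); dot([*(c+.183*d),.075],(0,255,255)); dot([*(c+.07*d),.075],(0,255,255))
cv2.imwrite('pics/ov.png',a)
```

```text
(no output)
```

View pics/ov.png

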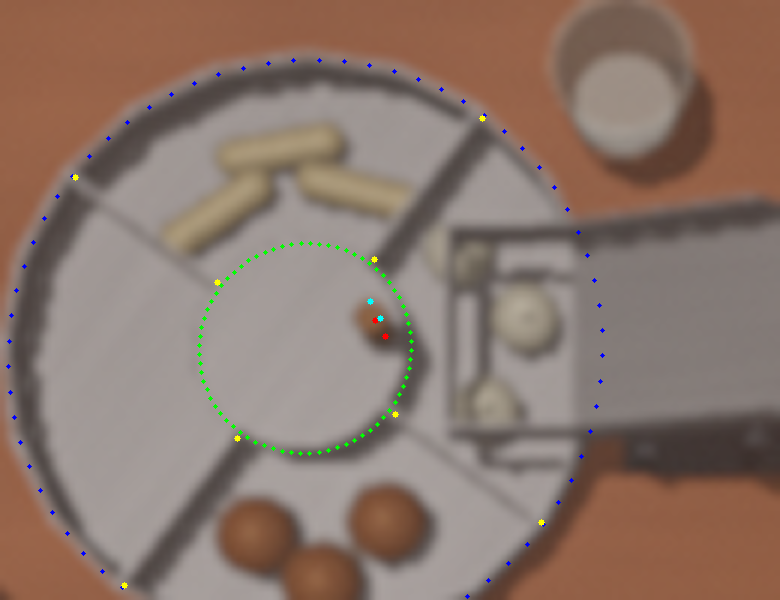

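```bash
cat >> h.py <<'E'
def delta(p,Rt=None,o=None):
    o=o or get_obs(); R0=R.from_quat(o['tool_rot']); 
    d=R0.inv().apply(np.array(p)-o['position'])*100
    r=(R0.inv()*Rt).as_rotvec(degrees=True) if Rt is not None else np.zeros(3)
    return d.round(2), r.round(1)
def down(yaw): # tool z down, tool x at yaw deg
    return R.from_euler('z',yaw,degrees=True)*R.from_euler('x',180,degrees=True)
def st():
    o=get_obs(); m=R.from_quat(o['tool_rot']).as_matrix()
    print('t',round(o['time'],2),'p',o['position'].round(4),'x',m[:,0].round(3),'z',m[:,2].round(3),'F',o['ft_force'].round(1),'q',o['q'].round(3),'w',round(o['grip_width'],4))
    import json; open('log.jsonl','a').write(json.dumps([o['q'].tolist(),o['position'].tolist(),o['tool_rot'].tolist()])+'\n')
    return o
E
python3 - <<'E'
from h import *
st()
print(delta([.40,-.25,.34]), delta([.582,.176,.30],down(0)))
E
```

```text
t 0.15 p [ 0.2512 -0.5717  0.2218] x [ 0.402 -0.916 -0.002] z [-0.     0.002 -1.   ] F [-0.6  0.  -0.1] q [-1.336  0.528  1.434  0.     1.181 -0.178] w 0.087
(array([-23.49, -26.56, -11.77]), array([0., 0., 0.])) (array([-55.17, -60.35,  -7.71]), array([ -0.1,   0.1, -66.3]))
```

Request:
drive_tool(
  plan=[
    {"offset": [-1, -1, -3], "delta_rot": [0, 0, -6], "jaw": 8.7},
    {"offset": [-3, -3, -6], "delta_rot": [0, 0, -12], "jaw": 8.7},
    {"offset": [-6, -6, -8], "delta_rot": [0, 0, -18], "jaw": 8.7},
    {"offset": [-9, -9, -10], "delta_rot": [0, 0, -25], "jaw": 8.7},
    {"offset": [-12, -12, -11], "delta_rot": [0, 0, -32], "jaw": 8.7},
    {"offset": [-15, -15, -11], "delta_rot": [0, 0, -39], "jaw": 8.7},
    {"offset": [-18, -18, -11], "delta_rot": [0, 0, -46], "jaw": 8.7},
    {"offset": [-21, -21, -11], "delta_rot": [0, 0, -53], "jaw": 8.7},
  ],
)

```text
time: 0.82
position: [0.3543, -0.3068, 0.3328]
tool_rot: [0.994, -0.113, 0.0, 0.0]
ft_force: [0.8, 0.2, -0.6]
grip_width: 0.0872
```

Run:
```python
from h import *
st()
print(delta([.582,.176,.30],down(0)))
```

```text
t 0.82 p [ 0.3543 -0.3068  0.3328] x [ 0.974 -0.225  0.001] z [ 0.001 -0.001 -1.   ] F [ 0.8  0.2 -0.6] q [-0.953  0.184  1.655  0.     1.301 -0.726] w 0.0872
(array([ 11.33, -52.16,   3.28]), array([  0.,  -0., -13.]))
```

Request:
drive_tool(
  plan=[
    {"offset": [0.9, -4, 0], "delta_rot": [0, 0, -3], "jaw": 8.7},
    {"offset": [1.8, -8, 0], "delta_rot": [0, 0, -6], "jaw": 8.7},
    {"offset": [2.7, -12, 0], "delta_rot": [0, 0, -9], "jaw": 8.7},
    {"offset": [3.6, -16, 0], "delta_rot": [0, 0, -12], "jaw": 8.7},
    {"offset": [4.5, -20, 0], "delta_rot": [0, 0, -13], "jaw": 8.7},
    {"offset": [5.4, -24, 0], "delta_rot": [0, 0, -13], "jaw": 8.7},
    {"offset": [6.3, -28, 0], "delta_rot": [0, 0, -13], "jaw": 8.7},
    {"offset": [7.2, -32, 0], "delta_rot": [0, 0, -13], "jaw": 8.7},
  ],
)

```text
time: 1.48
position: [0.4979, -0.0117, 0.3324]
tool_rot: [1.0, -0.002, -0.0, 0.0]
ft_force: [0.4, -0.5, 0.0]
grip_width: 0.087
```

Run:
```python
from h import *
st()
print(delta([.582,.176,.26],down(0)))
```

```text
t 1.48 p [ 0.4979 -0.0117  0.3324] x [ 1.    -0.005 -0.   ] z [-0. -0. -1.] F [ 0.4 -0.5  0. ] q [-0.248  0.232  1.592 -0.     1.318 -0.243] w 0.087
(array([  8.32, -18.81,   7.24]), array([ 0. ,  0. , -0.3]))
```

Request:
drive_tool(
  plan=[
    {"offset": [1.7, -3.7, 0], "delta_rot": [0, 0, 0], "jaw": 8.7},
    {"offset": [3.4, -7.4, 0], "delta_rot": [0, 0, 0], "jaw": 8.7},
    {"offset": [5.1, -11.1, 1], "delta_rot": [0, 0, 0], "jaw": 8.7},
    {"offset": [6.7, -15, 3], "delta_rot": [0, 0, 0], "jaw": 8.7},
    {"offset": [8.3, -18.8, 5], "delta_rot": [0, 0, 0], "jaw": 8.7},
    {"offset": [8.3, -18.8, 7.2], "delta_rot": [0, 0, 0], "jaw": 8.7},
    {"offset": [8.3, -18.8, 7.2], "delta_rot": [0, 0, 0], "jaw": 8.7},
    {"offset": [8.3, -18.8, 7.2], "delta_rot": [0, 0, 0], "jaw": 8.7},
  ],
)

```text
time: 2.15
position: [0.5801, 0.174, 0.2586]
tool_rot: [1.0, -0.002, -0.003, 0.001]
ft_force: [0.4, -0.1, -0.6]
grip_width: 0.0866
```

Run:
```python
from h import *
st()
cv2.imwrite('pics/w1.png',camera('wrist')[:,:,::-1])
```

```text
t 2.15 p [0.5801 0.174  0.2586] x [ 1.    -0.004 -0.005] z [-0.005 -0.001 -1.   ] F [ 0.4 -0.1 -0.6] q [ 1.070e-01  4.660e-01  1.437e+00 -1.000e-03  1.244e+00  1.110e-01] w 0.0866
```

View pics/w1.png

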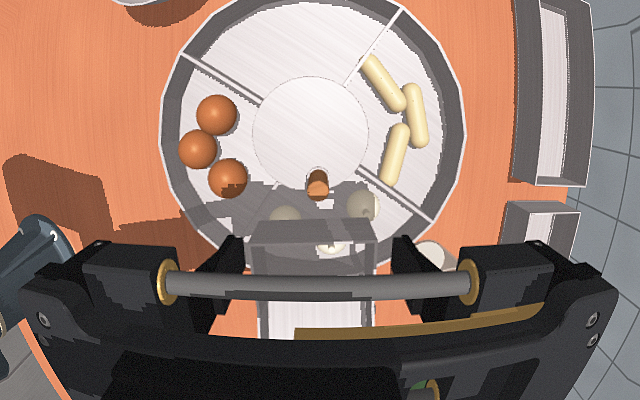

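```bash
cat >> h.py <<'E'
def wray(u,v,o):
    c=calibration('wrist');K=c['K'];T=c['tool_from_camera']
    a,b=u-K[0,2],v-K[1,2];r=np.hypot(a,b);th=r/K[0,0]
    d=np.array([np.sin(th)*a/r,np.sin(th)*b/r,np.cos(th)])
    Rw=R.from_quat(o['tool_rot']).as_matrix()
    return Rw@T[:3,3]+o['position'], Rw@T[:3,:3]@d
def wz(u,v,z,o):
    p,d=wray(u,v,o);return p+d*(z-p[2])/d[2]
E
python3 - <<'E'
from h import *
o=get_obs()
im=cv2.imread('pics/w1.png');cv2.imwrite('pics/w1z.png',cv2.resize(im[60:240,220:420],None,fx=4,fy=3.3))
for p,z in [((318,188),.137),((311,134),.078),((253,134),.078),((368,134),.078),((311,76),.078)]: print(p,wz(*p,z,o).round(4))
E
```

```text
(318, 188) [0.5824 0.1799 0.137 ]
(311, 134) [0.5747 0.2272 0.078 ]
(253, 134) [0.5092 0.2286 0.078 ]
(368, 134) [0.6386 0.2276 0.078 ]
(311, 76) [0.5751 0.2923 0.078 ]
```

View pics/w1z.png

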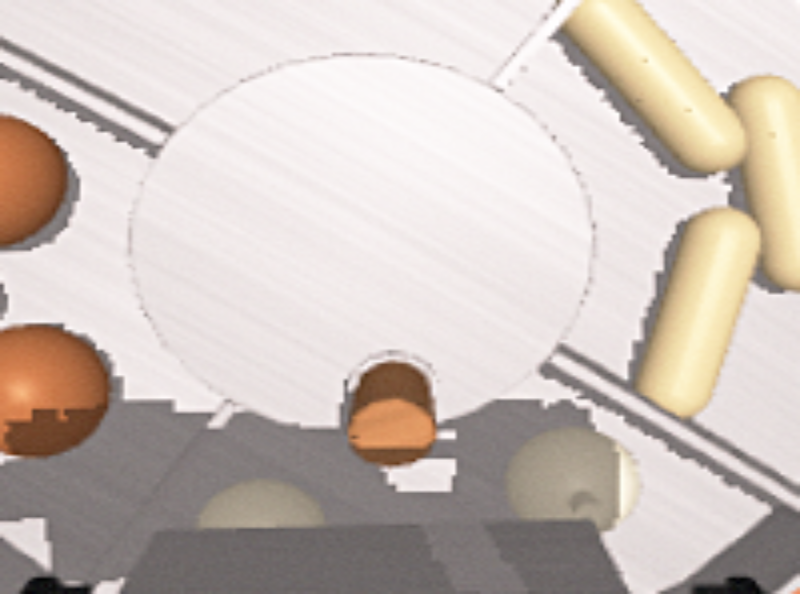

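Request:
drive_tool(
  plan=[
    {"offset": [0.2, -0.3, 3], "delta_rot": [0, 0, 0], "jaw": 8.7},
    {"offset": [0.2, -0.3, 6], "delta_rot": [0, 0, 0], "jaw": 8.7},
    {"offset": [0.2, -0.3, 9], "delta_rot": [0, 0, 0], "jaw": 8.7},
    {"offset": [0.2, -0.3, 12], "delta_rot": [0, 0, 0], "jaw": 8.7},
    {"offset": [0.2, -0.3, 14], "delta_rot": [0, 0, 0], "jaw": 6},
    {"offset": [0.2, -0.3, 15.6], "delta_rot": [0, 0, 0], "jaw": 5},
    {"offset": [0.2, -0.3, 15.6], "delta_rot": [0, 0, 0], "jaw": 3},
    {"offset": [0.2, -0.3, 15.6], "delta_rot": [0, 0, 0], "jaw": 1.8},
  ],
  squeeze=20,
)

```text
time: 2.87
position: [0.5844, 0.1755, 0.1057]
tool_rot: [1.0, -0.003, 0.0, 0.0]
ft_force: [0.0, -0.2, -0.0]
grip_width: 0.0681
```

Request:
drive_tool(
  plan=[
    {"offset": [0, 0, 0], "delta_rot": [0, 0, 0], "jaw": 1.5},
    {"offset": [0, 0, 0], "delta_rot": [0, 0, 0], "jaw": 1.5},
    {"offset": [0, 0, 0], "delta_rot": [0, 0, 0], "jaw": 1.5},
    {"offset": [0, 0, 0], "delta_rot": [0, 0, 0], "jaw": 1.5},
    {"offset": [0, 0, 0], "delta_rot": [0, 0, 0], "jaw": 1.5},
    {"offset": [0, 0, 0], "delta_rot": [0, 0, 0], "jaw": 1.5},
    {"offset": [0, 0, 0], "delta_rot": [0, 0, 0], "jaw": 1.5},
    {"offset": [0, 0, 0], "delta_rot": [0, 0, 0], "jaw": 1.5},
  ],
)

```text
time: 3.53
position: [0.5824, 0.1771, 0.1044]
tool_rot: [1.0, -0.002, -0.001, -0.0]
ft_force: [-3.7, 0.8, 2.0]
grip_width: 0.0213
```

Run:
```python
from h import *
st()
cv2.imwrite('pics/w2.png',camera('wrist')[:,:,::-1])
```

```text
t 3.53 p [0.5824 0.1771 0.1044] x [ 1.    -0.005 -0.002] z [-0.002  0.    -1.   ] F [-3.7  0.8  2. ] q [1.120e-01 6.570e-01 1.572e+00 1.000e-03 9.150e-01 1.160e-01] w 0.0213
```

View pics/w2.png

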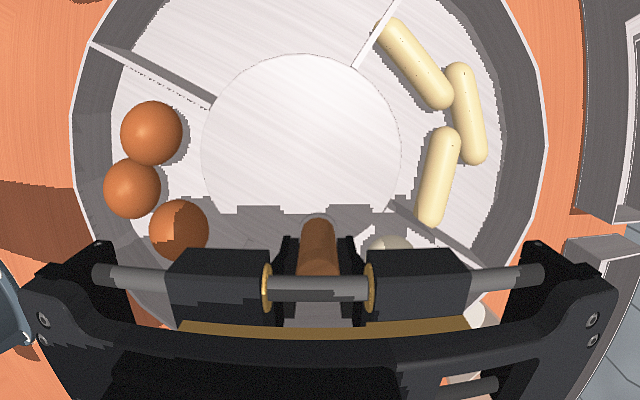

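Request:
drive_tool(
  plan=[
    {"offset": [0.42, -0.09, 0], "delta_rot": [0, 0, 0], "jaw": 1.5},
    {"offset": [0.84, -0.23, 0], "delta_rot": [0, 0, 0], "jaw": 1.5},
    {"offset": [1.25, -0.4, 0], "delta_rot": [0, 0, 0], "jaw": 1.5},
    {"offset": [1.63, -0.61, 0], "delta_rot": [0, 0, 0], "jaw": 1.5},
    {"offset": [2.0, -0.84, 0], "delta_rot": [0, 0, 0], "jaw": 1.5},
    {"offset": [2.34, -1.11, 0], "delta_rot": [0, 0, 0], "jaw": 1.5},
    {"offset": [2.34, -1.11, 0], "delta_rot": [0, 0, 0], "jaw": 1.5},
    {"offset": [2.34, -1.11, 0], "delta_rot": [0, 0, 0], "jaw": 1.5},
  ],
  squeeze=25,
)

```text
time: 4.25
position: [0.6058, 0.19, 0.1044]
tool_rot: [1.0, -0.003, -0.001, -0.002]
ft_force: [-4.6, 6.1, 3.7]
grip_width: 0.0214
```

Run:
```python
from h import *
st()
```

```text
t 4.25 p [0.6058 0.19   0.1044] x [ 1.    -0.006 -0.003] z [-0.003  0.003 -1.   ] F [-4.6  6.1  3.7] q [0.126 0.685 1.503 0.004 0.956 0.129] w 0.0214
```

Request:
drive_tool(
  plan=[
    {"offset": [0.3, -0.3, 0], "delta_rot": [0, 0, 0], "jaw": 1.5},
    {"offset": [0.58, -0.62, 0], "delta_rot": [0, 0, 0], "jaw": 1.5},
    {"offset": [0.85, -0.97, 0], "delta_rot": [0, 0, 0], "jaw": 1.5},
    {"offset": [1.07, -1.34, 0], "delta_rot": [0, 0, 0], "jaw": 1.5},
    {"offset": [1.26, -1.73, 0], "delta_rot": [0, 0, 0], "jaw": 1.5},
    {"offset": [1.42, -2.13, 0], "delta_rot": [0, 0, 0], "jaw": 1.5},
    {"offset": [1.54, -2.55, 0], "delta_rot": [0, 0, 0], "jaw": 1.5},
    {"offset": [1.62, -2.97, 0], "delta_rot": [0, 0, 0], "jaw": 1.5},
  ],
)

```text
time: 4.92
position: [0.6199, 0.217, 0.1044]
tool_rot: [1.0, -0.002, -0.004, 0.001]
ft_force: [-9.0, -2.6, 7.7]
grip_width: 0.0211
```

Run:
```python
from h import *
st()
```

```text
t 4.92 p [0.6199 0.217  0.1044] x [ 1.    -0.004 -0.008] z [-0.008 -0.002 -1.   ] F [-9.  -2.6  7.7] q [ 1.670e-01  7.120e-01  1.437e+00 -1.000e-03  1.001e+00  1.720e-01] w 0.0211
```

Request:
drive_tool(
  plan=[
    {"offset": [-0.15, -0.43, 0], "delta_rot": [0, 0, 0], "jaw": 1.5},
    {"offset": [-0.2, -0.95, 0], "delta_rot": [0, 0, 0], "jaw": 1.5},
    {"offset": [-0.25, -1.48, 0], "delta_rot": [0, 0, 0], "jaw": 1.5},
    {"offset": [-0.35, -1.99, 0], "delta_rot": [0, 0, 0], "jaw": 1.5},
    {"offset": [-0.5, -2.49, 0], "delta_rot": [0, 0, 0], "jaw": 1.5},
    {"offset": [-0.71, -2.97, 0], "delta_rot": [0, 0, 0], "jaw": 1.5},
    {"offset": [-0.96, -3.43, 0], "delta_rot": [0, 0, 0], "jaw": 1.5},
    {"offset": [-1.26, -3.86, 0], "delta_rot": [0, 0, 0], "jaw": 1.5},
  ],
)

```text
time: 5.58
position: [0.6116, 0.2543, 0.1044]
tool_rot: [1.0, -0.002, 0.0, 0.002]
ft_force: [-0.9, -5.1, 1.1]
grip_width: 0.0214
```

Run:
```python
from h import *
st()
```

```text
t 5.58 p [0.6116 0.2543 0.1044] x [ 1.    -0.004  0.001] z [ 0.001 -0.003 -1.   ] F [-0.9 -5.1  1.1] q [ 0.227  0.716  1.428 -0.004  0.999  0.234] w 0.0214
```

Request:
drive_tool(
  plan=[
    {"offset": [-0.34, -0.39, 0], "delta_rot": [0, 0, 0], "jaw": 1.5},
    {"offset": [-0.73, -0.75, 0], "delta_rot": [0, 0, 0], "jaw": 1.5},
    {"offset": [-1.14, -1.07, 0], "delta_rot": [0, 0, 0], "jaw": 1.5},
    {"offset": [-1.59, -1.33, 0], "delta_rot": [0, 0, 0], "jaw": 1.5},
    {"offset": [-2.07, -1.56, 0], "delta_rot": [0, 0, 0], "jaw": 1.5},
    {"offset": [-2.56, -1.73, 0], "delta_rot": [0, 0, 0], "jaw": 1.5},
    {"offset": [-3.07, -1.84, 0], "delta_rot": [0, 0, 0], "jaw": 1.5},
    {"offset": [-3.59, -1.91, 0], "delta_rot": [0, 0, 0], "jaw": 1.5},
  ],
)

```text
time: 6.25
position: [0.5759, 0.2755, 0.1045]
tool_rot: [1.0, -0.003, 0.001, -0.0]
ft_force: [3.4, -4.1, -1.4]
grip_width: 0.0209
```

Run:
```python
from h import *
st()
cv2.imwrite('pics/w3.png',camera('wrist')[:,:,::-1])
cv2.imwrite('pics/t3.png',cv2.resize(camera('top')[140:280,180:340,::-1],None,fx=4,fy=4,interpolation=cv2.INTER_CUBIC))
```

```text
t 6.25 p [0.5759 0.2755 0.1045] x [ 1.    -0.005  0.002] z [ 0.002  0.    -1.   ] F [ 3.4 -4.1 -1.4] q [ 0.272  0.688  1.496 -0.     0.956  0.277] w 0.0209
```

View pics/w3.png

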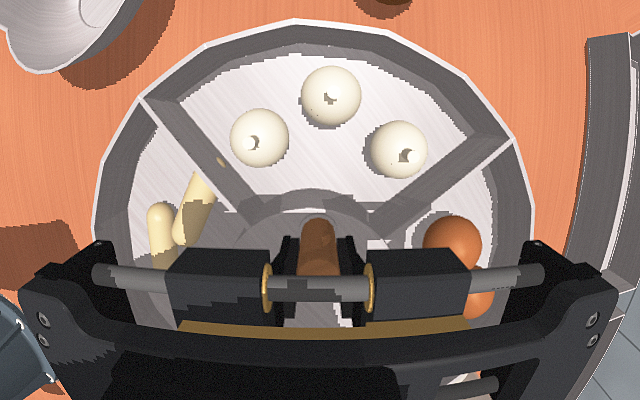

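View pics/t3.png

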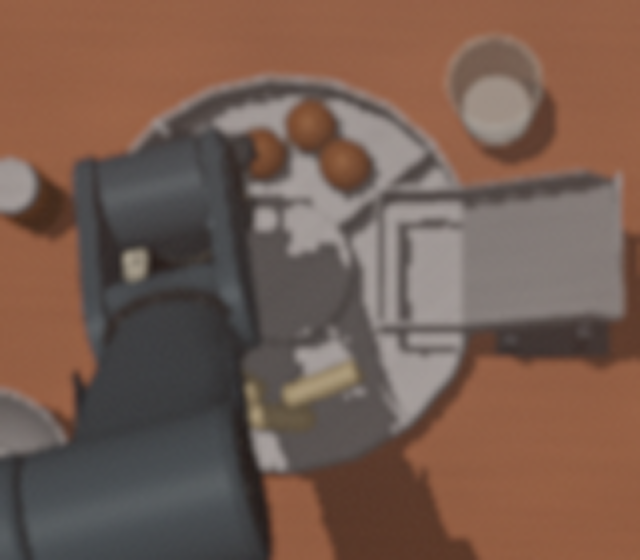

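Run:
```python
from h import *
o=get_obs(); c=np.array([.570,.2258])
for p in [(140,99),(512,140),(248,216),(375,218)]:
    q=wz(*p,.075,o)[:2]-c;print(q,np.hypot(*q),np.degrees(np.arctan2(q[1],q[0])))
for p in [(140,99),(512,140)]:
    q=wz(*p,.075,o)[:2]-[.573,.227];print(q,np.hypot(*q),np.degrees(np.arctan2(q[1],q[0])))
z=lambda u,v:(180+u/4-.375,140+v/4-.375)
q=onz('top',*z(434,158),.075)[:2]-[.5685,.223];print(np.hypot(*q),np.degrees(np.arctan2(q[1],q[0])))
# chute direction from top view
a=[onz('top',*z(*p),h)[:2] for p,h in [((621,318),.202),((619,178),.227),((380,192),.152),((380,329),.152),((410,350),.0),((410,218),.0)]]
for x in a: print(x)
```

```text
[-0.11798536  0.14522376] 0.18711089085297408 129.09173365800893
[0.14308318 0.11657347] 0.18455939192362958 39.170571208498075
[-0.04281377  0.06100655] 0.07453064603748324 125.06078260215833
[0.04257495 0.05941961] 0.07309798795010108 54.37789510314253
[-0.12098536  0.14402376] 0.18809651943390734 130.0315197469245
[0.14008318 0.11537347] 0.1814781908582195 39.47510417869732
0.17715482374237043 -50.65732514215021
[ 0.51600577 -0.08730979]
[ 0.6342009  -0.08235558]
[0.6315927  0.12923173]
[0.50746671 0.1245838 ]
[0.50654017 0.10717865]
[0.63647041 0.11171476]
```

Request:
drive_tool(
  plan=[
    {"offset": [-0.2, -0.01, 0], "delta_rot": [0, 0, 0], "jaw": 1.5},
    {"offset": [-0.45, -0.01, 0], "delta_rot": [0, 0, 0], "jaw": 1.5},
    {"offset": [-0.67, 0, 0], "delta_rot": [0, 0, 0], "jaw": 1.5},
    {"offset": [-0.72, 0, 0], "delta_rot": [0, 0, 0], "jaw": 1.5},
    {"offset": [-0.72, 0, 0], "delta_rot": [0, 0, 0], "jaw": 1.5},
    {"offset": [-0.72, 0, 0], "delta_rot": [0, 0, 0], "jaw": 1.5},
    {"offset": [-0.72, 0, 0], "delta_rot": [0, 0, 0], "jaw": 1.5},
    {"offset": [-0.72, 0, 0], "delta_rot": [0, 0, 0], "jaw": 1.5},
  ],
)

```text
time: 7.02
position: [0.5678, 0.2756, 0.1045]
tool_rot: [1.0, -0.003, -0.0, -0.0]
ft_force: [1.4, -0.3, -1.3]
grip_width: 0.0213
```

Run:
```python
from h import *
st()
cv2.imwrite('pics/w4.png',camera('wrist')[:,:,::-1])
```

```text
t 7.02 p [0.5678 0.2756 0.1045] x [ 1.    -0.005 -0.001] z [-0.001  0.    -1.   ] F [ 1.4 -0.3 -1.3] q [2.750e-01 6.810e-01 1.514e+00 1.000e-03 9.480e-01 2.800e-01] w 0.0213
```

View pics/w4.png

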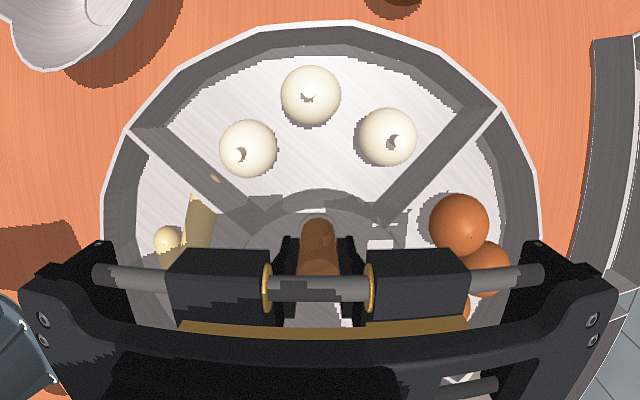

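Run:
```python
from h import *
o=get_obs(); c=np.array([.570,.2258])
for p in [(127,129),(499,109)]:
    q=wz(*p,.075,o)[:2]-c;print(np.hypot(*q),np.degrees(np.arctan2(q[1],q[0])))
```

```text
0.18483840351824515 137.33873054115915
0.18567285726679178 47.748524816482934
```

Request:
drive_tool(
  plan=[
    {"offset": [0, 0, 0], "delta_rot": [0, 0, 0], "jaw": 5.5},
    {"offset": [0, 0, 0], "delta_rot": [0, 0, 0], "jaw": 5.5},
    {"offset": [0, 0, 0], "delta_rot": [0, 0, 0], "jaw": 5.5},
    {"offset": [0, 0, -1], "delta_rot": [0, 0, 0], "jaw": 5.5},
    {"offset": [0, 0, -4], "delta_rot": [0, 0, 0], "jaw": 8.5},
    {"offset": [0, 0, -8], "delta_rot": [0, 0, 0], "jaw": 8.5},
    {"offset": [0, 0, -12], "delta_rot": [0, 0, 0], "jaw": 8.5},
    {"offset": [0, 0, -16], "delta_rot": [0, 0, 0], "jaw": 8.5},
  ],
)

```text
time: 7.73
position: [0.5674, 0.2754, 0.2668]
tool_rot: [1.0, -0.003, -0.0, -0.0]
ft_force: [0.3, 0.1, -0.6]
grip_width: 0.0667
```

Run:
```python
from h import *
st()
cv2.imwrite('pics/w5.png',camera('wrist')[:,:,::-1])
```

```text
t 7.73 p [0.5674 0.2754 0.2668] x [ 1.    -0.005 -0.001] z [-0.001  0.    -1.   ] F [ 0.3  0.1 -0.6] q [0.275 0.492 1.366 0.    1.284 0.28 ] w 0.0667
```

View pics/w5.png

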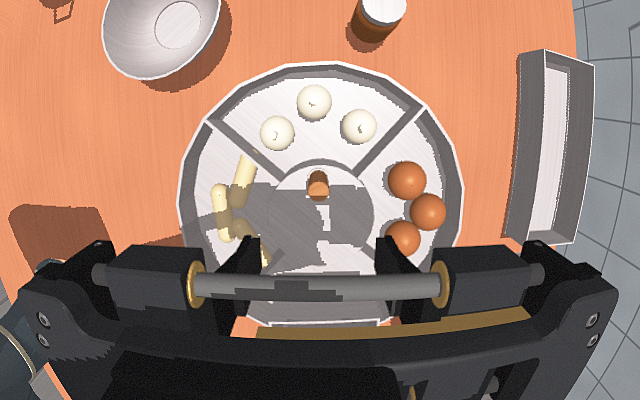

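Run:
```python
import json,numpy as np
L=[json.loads(l) for l in open('log.jsonl')]
Q=np.array([l[0] for l in L]);P=np.array([l[1] for l in L])
r=np.hypot(P[:,0],P[:,1]);s=Q[:,1]+Q[:,2]
print((np.arctan2(P[:,1],P[:,0])-Q[:,0]).round(4))
n=len(Q);A=np.zeros((2*n,5))  # a2,d4,a3,a1,d1-d6
A[:n,0]=np.sin(Q[:,1]);A[:n,1]=np.sin(s);A[:n,2]=-np.cos(s);A[:n,3]=1
A[n:,0]=np.cos(Q[:,1]);A[n:,1]=np.cos(s);A[n:,2]=np.sin(s);A[n:,4]=1
b=np.r_[r,P[:,2]]
x,res,rk,sv=np.linalg.lstsq(A,b,rcond=None);print(x,np.abs(A@x-b).max(),sv)
from scipy.spatial.transform import Rotation as R
for l in L[-3:]:
    q=l[0];M=R.from_euler('z',q[0]+.1785)*R.from_euler('y',q[1]+q[2])*R.from_euler('z',q[3])*R.from_euler('y',q[4])
    T=M.inv()*R.from_quat(l[2]);print(T.as_rotvec(),q[5])
```

```text
[0.1787 0.2393 0.2247 0.184  0.1836 0.1775 0.1695 0.1668 0.1746 0.1771
 0.1771]
[ 0.57410207  0.39472323 -0.10503538  0.01029874 -0.02622243] 0.0018135211955006003 [5.72408979 4.6760774  0.45041496 0.36646981 0.1786686 ]
[ 2.10087868e-05  5.92879895e-04 -2.68622444e+00] 0.27686867165770623
[ 1.25752638e-04 -1.08731676e-04 -2.68343980e+00] 0.2796528861932179
[ 7.16003521e-05 -1.32979099e-04 -2.68337231e+00] 0.2797203767472231
```

```bash
cat > k.py <<'E'
import numpy as np,json
from scipy.spatial.transform import Rotation as R
def ori(q): return R.from_euler('z',q[0])*R.from_euler('y',q[1]+q[2])*R.from_euler('z',q[3])*R.from_euler('y',q[4])*R.from_euler('z',q[5]+np.pi)
def wristq(Rt,q1,s):
    M=(R.from_euler('z',q1)*R.from_euler('y',s)).inv()*Rt
    z=M.apply([0,0,1]);q4=np.arctan2(z[1],z[0]);q5=np.arccos(z[2])
    N=(R.from_euler('z',q4)*R.from_euler('y',q5)).inv()*M
    a=N.as_matrix();q6=np.arctan2(a[1,0],a[0,0])-np.pi
    return q4,q5,(q6+np.pi)%(2*np.pi)-np.pi
E
python3 - <<'E'
from k import *
L=[json.loads(l) for l in open('log.jsonl')]
Q=np.array([l[0] for l in L]);P=np.array([l[1] for l in L])
for l in L[-2:]+L[:1]: print(np.degrees((ori(l[0]).inv()*R.from_quat(l[2])).magnitude()))
e=np.mean([-np.sin(q[0])*p[0]+np.cos(q[0])*p[1] for q,p in zip(Q,P)]);print('e',e,[round(-np.sin(q[0])*p[0]+np.cos(q[0])*p[1],4) for q,p in zip(Q,P)])
r=np.cos(Q[:,0])*P[:,0]+np.sin(Q[:,0])*P[:,1];s=Q[:,1]+Q[:,2];n=len(Q)
A=np.zeros((2*n,4))
A[:n,0]=np.sin(Q[:,1]);A[:n,1]=np.sin(s);A[:n,2]=1
A[n:,0]=np.cos(Q[:,1]);A[n:,1]=np.cos(s);A[n:,3]=1
b=np.r_[r,P[:,2]];x=np.linalg.lstsq(A,b,rcond=None)[0];print(x,np.abs(A@x-b).max())
for yaw in (90,-90,0):
  for tilt in (0,20,40,50,55):
    Rt=R.from_euler('x',-tilt,degrees=True)*R.from_euler('z',yaw,degrees=True)*R.from_euler('x',180,degrees=True)
    print(yaw,tilt,Rt.apply([0,0,1]).round(2),[tuple(np.round(wristq(Rt,q1,s_),2)) for q1,s_ in ((-.27,2.0),(.0,1.8))])
E
```

```text
1.9476354950901805e-14
1.2991904064449121e-14
2.6285125937480768e-14
e 0.1110056497884123 [np.float64(0.111), np.float64(0.1111), np.float64(0.111), np.float64(0.1108), np.float64(0.1111), np.float64(0.1121), np.float64(0.1108), np.float64(0.1099), np.float64(0.1109), np.float64(0.1112), np.float64(0.1111)]
[ 0.49900102  0.39626402 -0.01003936 -0.05495657] 0.015247211891293078
90 0 [ 0. -0. -1.] [(np.float64(0.0), np.float64(1.14), np.float64(-1.84)), (np.float64(0.0), np.float64(1.34), np.float64(-1.57))]
90 20 [ 0.   -0.34 -0.94] [(np.float64(-0.38), np.float64(1.08), np.float64(-1.67)), (np.float64(-0.36), np.float64(1.36), np.float64(-1.49))]
90 40 [ 0.   -0.64 -0.77] [(np.float64(-0.78), np.float64(1.08), np.float64(-1.48)), (np.float64(-0.71), np.float64(1.4), np.float64(-1.42))]
90 50 [ 0.   -0.77 -0.64] [(np.float64(-0.98), np.float64(1.1), np.float64(-1.39)), (np.float64(-0.89), np.float64(1.42), np.float64(-1.39))]
90 55 [ 0.   -0.82 -0.57] [(np.float64(-1.07), np.float64(1.12), np.float64(-1.34)), (np.float64(-0.97), np.float64(1.44), np.float64(-1.38))]
-90 0 [-0. -0. -1.
[... 667 characters left out ...]
t64(1.76))]
0 0 [ 0. -0. -1.] [(np.float64(-0.0), np.float64(1.14), np.float64(-0.27)), (np.float64(-0.0), np.float64(1.34), np.float64(0.0))]
0 20 [ 0.   -0.34 -0.94] [(np.float64(-0.38), np.float64(1.08), np.float64(-0.1)), (np.float64(-0.36), np.float64(1.36), np.float64(0.08))]
0 40 [ 0.   -0.64 -0.77] [(np.float64(-0.78), np.float64(1.08), np.float64(0.09)), (np.float64(-0.71), np.float64(1.4), np.float64(0.15))]
0 50 [ 0.   -0.77 -0.64] [(np.float64(-0.98), np.float64(1.1), np.float64(0.18)), (np.float64(-0.89), np.float64(1.42), np.float64(0.18))]
0 55 [ 0.   -0.82 -0.57] [(np.float64(-1.07), np.float64(1.12), np.float64(0.23)), (np.float64(-0.97), np.float64(1.44), np.float64(0.19))]
```

Run:
```python
from h import *
for p,z in [((373,148),.2),((371,165),.0),((362,267),.09),((451,217),.02)]: print(p,onz('top',*p,z))
print(delta([.519,-.356,.25],down(-71)))
```

```text
(373, 148) [ 0.77408228 -0.21834099  0.2       ]
(371, 165) [ 0.76252877 -0.23601697  0.        ]
(362, 267) [ 0.35780996 -0.19412597  0.09      ]
(451, 217) [ 0.5595465  -0.54274253  0.02      ]
(array([-5.07, 63.34,  2.27]), array([-0.8, -0.6, 70.7]))
```

Bottle is well clear (x 0.77). Move over the scoop.

Request:
drive_tool(
  plan=[
    {"offset": [0, 2, -3], "delta_rot": [0, 0, 3], "jaw": 7},
    {"offset": [-0.2, 5.5, -5], "delta_rot": [0, 0, 8], "jaw": 7},
    {"offset": [-0.6, 9.5, -6], "delta_rot": [0, 0, 14], "jaw": 7},
    {"offset": [-1, 13.5, -6], "delta_rot": [0, 0, 20], "jaw": 7},
    {"offset": [-1.3, 17.5, -6], "delta_rot": [0, 0, 26], "jaw": 7},
    {"offset": [-1.6, 21.5, -6], "delta_rot": [0, 0, 32], "jaw": 7},
    {"offset": [-1.9, 25.5, -6], "delta_rot": [0, 0, 38], "jaw": 7},
    {"offset": [-2.2, 29.5, -6], "delta_rot": [0, 0, 44], "jaw": 7},
  ],
)

```text
time: 8.45
position: [0.5438, -0.021, 0.3254]
tool_rot: [0.925, -0.379, 0.001, -0.0]
ft_force: [0.1, -0.1, 0.2]
grip_width: 0.0695
```

Run:
```python
from h import *
st()
print(delta([.519,-.356,.25],down(-71)))
```

```text
t 8.45 p [ 0.5438 -0.021   0.3254] x [ 0.712 -0.702  0.001] z [ 0.001  0.    -1.   ] F [ 0.1 -0.1  0.2] q [-0.244  0.309  1.501  0.     1.331  0.534] w 0.0695
(array([21.73, 25.61,  7.53]), array([-0.1, -0. , 26.4]))
```

Request:
drive_tool(
  plan=[
    {"offset": [2.7, 3.2, 0], "delta_rot": [0, 0, 4], "jaw": 7},
    {"offset": [5.4, 6.4, 0], "delta_rot": [0, 0, 8], "jaw": 7},
    {"offset": [8.1, 9.6, 0], "delta_rot": [0, 0, 12], "jaw": 7},
    {"offset": [10.9, 12.8, 1], "delta_rot": [0, 0, 16], "jaw": 7},
    {"offset": [13.6, 16, 2], "delta_rot": [0, 0, 20], "jaw": 7},
    {"offset": [16.3, 19.2, 4], "delta_rot": [0, 0, 24], "jaw": 7},
    {"offset": [19, 22.4, 6], "delta_rot": [0, 0, 26.4], "jaw": 7},
    {"offset": [21.3, 25.1, 7.5], "delta_rot": [0, 0, 26.4], "jaw": 7},
  ],
)

```text
time: 9.12
position: [0.5219, -0.3402, 0.2536]
tool_rot: [0.815, -0.579, 0.0, -0.0]
ft_force: [0.4, 0.8, 0.7]
grip_width: 0.0704
```

Request:
drive_tool(
  plan=[
    {"offset": [0, 0, 0], "delta_rot": [0, 0, 0], "jaw": 7},
    {"offset": [0, 0, 0], "delta_rot": [0, 0, 0], "jaw": 7},
    {"offset": [0, 0, 0], "delta_rot": [0, 0, 0], "jaw": 7},
    {"offset": [0, 0, 0], "delta_rot": [0, 0, 0], "jaw": 7},
    {"offset": [0, 0, 0], "delta_rot": [0, 0, 0], "jaw": 7},
    {"offset": [0, 0, 0], "delta_rot": [0, 0, 0], "jaw": 7},
    {"offset": [0, 0, 0], "delta_rot": [0, 0, 0], "jaw": 7},
    {"offset": [0, 0, 0], "delta_rot": [0, 0, 0], "jaw": 7},
  ],
)

```text
time: 9.78
position: [0.5227, -0.3379, 0.2541]
tool_rot: [0.816, -0.578, 0.0, 0.0]
ft_force: [1.0, 0.4, -0.7]
grip_width: 0.0698
```

Run:
```python
from h import *
st()
cv2.imwrite('pics/w6.png',camera('wrist')[:,:,::-1])
cv2.imwrite('pics/t6.png',camera('top')[:,:,::-1])
cv2.imwrite('pics/t6z.png',cv2.resize(camera('top')[140:280,180:340,::-1],None,fx=4,fy=4,interpolation=cv2.INTER_CUBIC))
```

```text
t 9.78 p [ 0.5227 -0.3379  0.2541] x [ 0.332 -0.943  0.001] z [ 0.001 -0.001 -1.   ] F [ 1.   0.4 -0.7] q [-0.753  0.491  1.404 -0.     1.245  0.479] w 0.0698
```

View pics/w6.png

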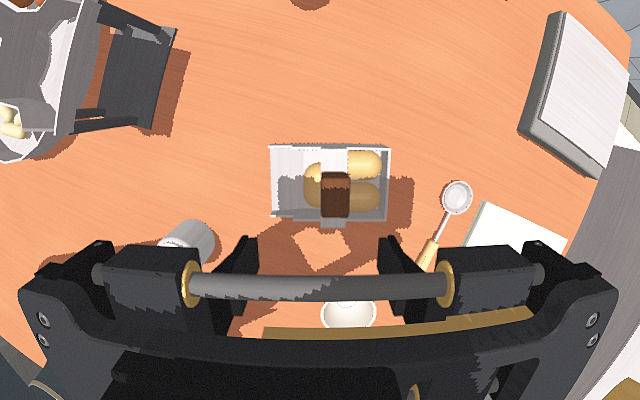

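View pics/t6z.png

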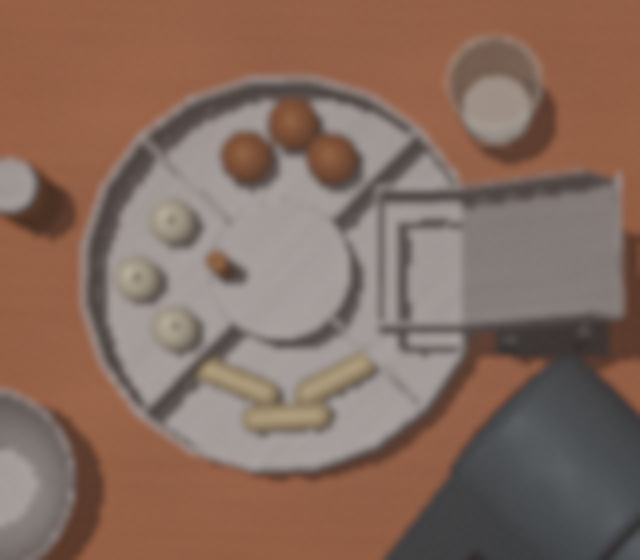

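Run:
```python
from h import *
im=cv2.imread('pics/w6.png');cv2.imwrite('pics/w6z.png',cv2.resize(im[135:235,260:400],None,fx=5.5,fy=5.5,interpolation=cv2.INTER_CUBIC))
```

```text
(no output)
```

View pics/w6z.png

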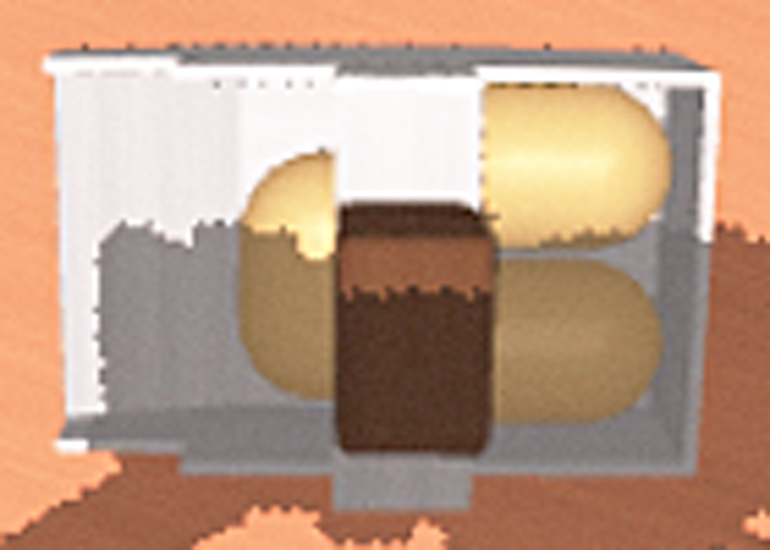

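Run:
```python
from h import *
o=get_obs();f=lambda u,v:(260+u/5.5-.4,135+v/5.5-.4)
g=wz(*f(415,343),.108,o);print(g)
for a,b in [((337,235),(337,450)),((495,240),(491,450)),((345,235),(490,237)),((340,451),(490,453))]:
    d=(wz(*f(*b),.108,o)-wz(*f(*a),.108,o))[:2];print(np.hypot(*d),np.degrees(np.arctan2(d[1],d[0])))
a,b=wz(*f(50,62),.048,o),wz(*f(718,77),.048,o);d=b-a;print(a,b,np.degrees(np.arctan2(d[1],d[0])),np.linalg.norm(d))
print(delta([g[0],g[1],.08],down(-71),o))
```

```text
[ 0.52175881 -0.35874814  0.108     ]
0.04230259415792782 -160.4544522889763
0.04149489452134845 -160.04147401180433
0.027066164370235863 -71.24950977311836
0.029051209709749486 -71.5383507989161
[ 0.54060941 -0.27041661  0.048     ] [ 0.586967   -0.41024423  0.048     ] -71.65789293099346 0.14731187711567592
(array([ 1.9 ,  0.75, 17.37]), array([-0. , -0. ,  0.3]))
```

Request:
drive_tool(
  plan=[
    {"offset": [1, 0.4, 3], "delta_rot": [0, 0, 0.8], "jaw": 7},
    {"offset": [1.9, 0.75, 6], "delta_rot": [0, 0, 0.8], "jaw": 7},
    {"offset": [1.9, 0.75, 9], "delta_rot": [0, 0, 0.8], "jaw": 7},
    {"offset": [1.9, 0.75, 12], "delta_rot": [0, 0, 0.8], "jaw": 7},
    {"offset": [1.9, 0.75, 15], "delta_rot": [0, 0, 0.8], "jaw": 7},
    {"offset": [1.9, 0.75, 17], "delta_rot": [0, 0, 0.8], "jaw": 7},
    {"offset": [1.9, 0.75, 17.4], "delta_rot": [0, 0, 0.8], "jaw": 7},
    {"offset": [1.9, 0.75, 17.4], "delta_rot": [0, 0, 0.8], "jaw": 7},
  ],
  squeeze=15,
)

```text
time: 10.6
position: [0.5207, -0.3583, 0.0779]
tool_rot: [0.812, -0.584, -0.002, -0.0]
ft_force: [0.2, 0.2, 0.7]
grip_width: 0.07
```

Request:
drive_tool(
  plan=[
    {"offset": [0, 0, 0], "delta_rot": [0, 0, 0], "jaw": 5},
    {"offset": [0, 0, 0], "delta_rot": [0, 0, 0], "jaw": 4},
    {"offset": [0, 0, 0], "delta_rot": [0, 0, 0], "jaw": 3.5},
    {"offset": [0, 0, 0], "delta_rot": [0, 0, 0], "jaw": 3.2},
    {"offset": [0, 0, 0], "delta_rot": [0, 0, 0], "jaw": 2.9},
    {"offset": [0, 0, 0], "delta_rot": [0, 0, 0], "jaw": 2.5},
    {"offset": [0, 0, 0], "delta_rot": [0, 0, 0], "jaw": 2},
    {"offset": [0, 0, 0], "delta_rot": [0, 0, 0], "jaw": 2},
  ],
)

```text
time: 11.27
position: [0.5215, -0.3585, 0.0799]
tool_rot: [0.812, -0.584, -0.0, -0.0]
ft_force: [-0.8, 0.6, 2.8]
grip_width: 0.0299
```

Request:
drive_tool(
  plan=[
    {"offset": [0, 0, 0], "delta_rot": [0, 0, 0], "jaw": 1.5},
    {"offset": [0, 0, 0], "delta_rot": [0, 0, 0], "jaw": 1.5},
    {"offset": [0, 0, 0], "delta_rot": [0, 0, 0], "jaw": 1.5},
    {"offset": [0, 0, 0], "delta_rot": [0, 0, 0], "jaw": 1.5},
    {"offset": [0, 0, -0.3], "delta_rot": [0, 0, 0], "jaw": 1.5},
    {"offset": [0, 0, -0.8], "delta_rot": [0, 0, 0], "jaw": 1.5},
    {"offset": [0, 0, -1.4], "delta_rot": [0, 0, 0], "jaw": 1.5},
    {"offset": [0, 0, -2], "delta_rot": [0, 0, 0], "jaw": 1.5},
  ],
  squeeze=50,
)

```text
time: 11.93
position: [0.5212, -0.359, 0.0993]
tool_rot: [0.812, -0.584, -0.001, -0.0]
ft_force: [-1.2, -0.2, -4.4]
grip_width: 0.0294
```

Run:
```python
from h import *
st()
cv2.imwrite('pics/w7.png',camera('wrist')[:,:,::-1])
cv2.imwrite('pics/s7.png',camera('side')[:,:,::-1])
```

```text
t 11.93 p [ 0.5212 -0.359   0.0993] x [ 0.317 -0.948 -0.001] z [-0.001  0.001 -1.   ] F [-1.2 -0.2 -4.4] q [-0.779  0.69   1.511 -0.     0.942  0.469] w 0.0294
```

View pics/w7.png

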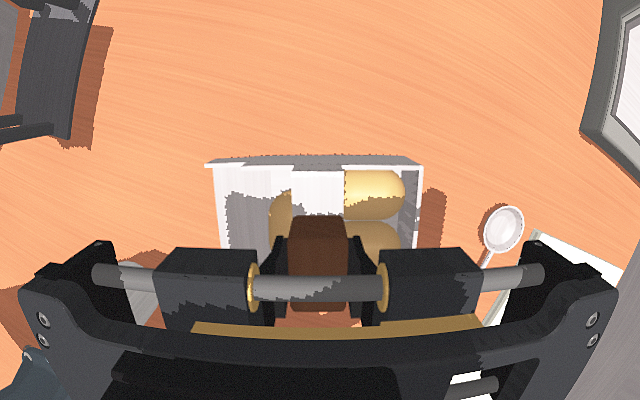

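View pics/s7.png

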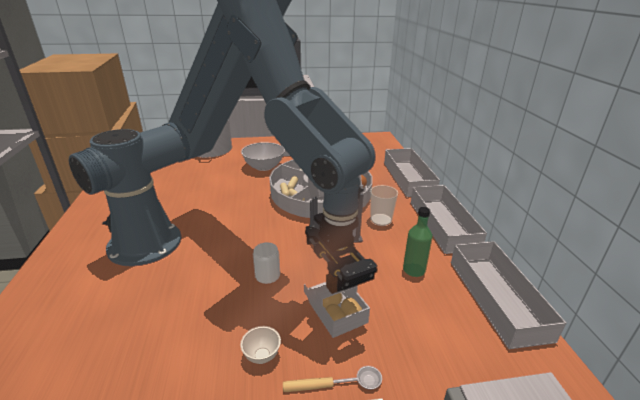

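Run:
```python
from h import *
im=cv2.imread('pics/t6.png')
cv2.imwrite('pics/t6c.png',cv2.resize(im[175:240,265:345],None,fx=9,fy=9,interpolation=cv2.INTER_CUBIC))
```

```text
(no output)
```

View pics/t6c.png

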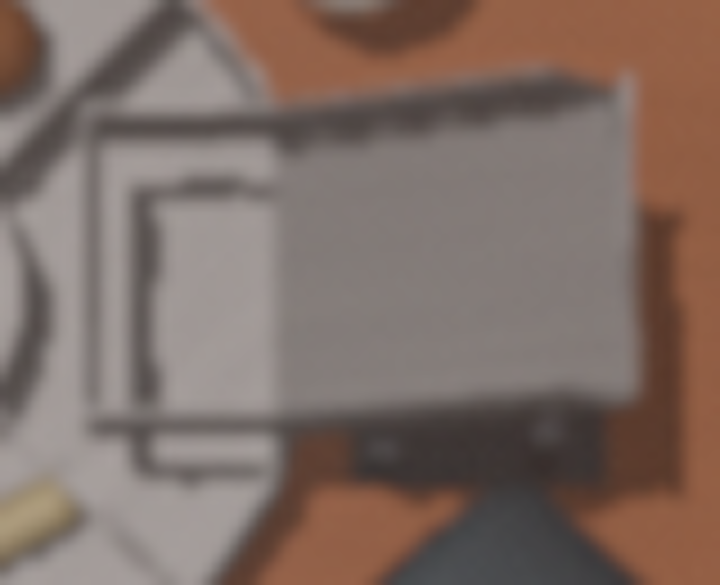

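Run:
```python
from h import *
f=lambda u,v:(265+u/9-.44,175+v/9-.44)
c=np.array([.5685,.223])
for p,z in [((555,73),.227),((560,398),.227),((630,82),.202),((637,400),.202),((90,118),.152),((90,425),.152),((282,140),.087),((280,425),.087)]:
    q=onz('top',*f(*p),z)[:2]-c;print(p,q.round(4))
```

```text
(555, 73) [ 0.0701 -0.2772]
(560, 398) [-0.0553 -0.2816]
(630, 82) [ 0.0726 -0.3071]
(637, 400) [-0.052  -0.3119]
(90, 118) [ 0.0629 -0.0935]
(90, 425) [-0.0607 -0.0982]
(282, 140) [ 0.0685 -0.1681]
(280, 425) [-0.0507 -0.1709]
```

Request:
drive_tool(
  plan=[
    {"offset": [0, 0, -1.5], "delta_rot": [0, 0, 0], "jaw": 1.5},
    {"offset": [0, 0, -4.5], "delta_rot": [0, 0, 0], "jaw": 1.5},
    {"offset": [0, 0, -8.5], "delta_rot": [0, 0, 0], "jaw": 1.5},
    {"offset": [0, 0, -12.5], "delta_rot": [0, 0, 0], "jaw": 1.5},
    {"offset": [0, 0, -16.5], "delta_rot": [0, 0, 0], "jaw": 1.5},
    {"offset": [0, 0, -20.5], "delta_rot": [0, 0, 0], "jaw": 1.5},
    {"offset": [0, 0, -23.5], "delta_rot": [0, 0, 0], "jaw": 1.5},
    {"offset": [0, 0, -25], "delta_rot": [0, 0, 0], "jaw": 1.5},
  ],
)

```text
time: 12.7
position: [0.5228, -0.3602, 0.3553]
tool_rot: [0.812, -0.584, 0.005, 0.001]
ft_force: [0.7, -0.5, -4.0]
grip_width: 0.0295
```

Run:
```python
from h import *
st()
print(delta([.5828,-.1102,.345],down(-87.9)))
```

```text
t 12.7 p [ 0.5228 -0.3602  0.3553] x [ 0.317 -0.948  0.008] z [ 0.007 -0.007 -1.   ] F [ 0.7 -0.5 -4. ] q [-0.779  0.425  1.236 -0.     1.471  0.469] w 0.0295
(array([-21.81, -13.62,   0.91]), array([-0.3, -0.4, 16.4]))
```

Request:
drive_tool(
  plan=[
    {"offset": [-0.4, -0.25, 0], "delta_rot": [0, 0, 0.3], "jaw": 1.5},
    {"offset": [-1.3, -0.8, 0], "delta_rot": [0, 0, 1], "jaw": 1.5},
    {"offset": [-2.6, -1.6, 0], "delta_rot": [0, 0, 2], "jaw": 1.5},
    {"offset": [-4.1, -2.6, 0], "delta_rot": [0, 0, 3], "jaw": 1.5},
    {"offset": [-5.7, -3.6, 0], "delta_rot": [0, 0, 4.2], "jaw": 1.5},
    {"offset": [-7.4, -4.6, 0], "delta_rot": [0, 0, 5.5], "jaw": 1.5},
    {"offset": [-9.1, -5.7, 0], "delta_rot": [0, 0, 6.8], "jaw": 1.5},
    {"offset": [-10.8, -6.8, 0], "delta_rot": [0, 0, 8.2], "jaw": 1.5},
  ],
)

```text
time: 13.37
position: [0.5507, -0.233, 0.3469]
tool_rot: [0.767, -0.641, -0.002, 0.0]
ft_force: [0.6, 0.1, -4.5]
grip_width: 0.0299
```

Run:
```python
from h import *
st()
print(delta([.5828,-.1102,.345],down(-87.9)))
```

```text
t 13.37 p [ 0.5507 -0.233   0.3469] x [ 0.177 -0.984 -0.004] z [-0.004  0.003 -1.   ] F [ 0.6  0.1 -4.5] q [-0.587  0.379  1.334  0.     1.434  0.805] w 0.0299
(array([-11.52,  -5.33,   0.21]), array([0.2, 0.2, 8.1]))
```

Request:
drive_tool(
  plan=[
    {"offset": [-2, -0.9, 0], "delta_rot": [0, 0, 1.3], "jaw": 1.5},
    {"offset": [-4, -1.8, 0.1], "delta_rot": [0, 0, 2.6], "jaw": 1.5},
    {"offset": [-6, -2.7, 0.2], "delta_rot": [0, 0, 4], "jaw": 1.5},
    {"offset": [-7.8, -3.5, 0.3], "delta_rot": [0, 0, 5.4], "jaw": 1.5},
    {"offset": [-9.3, -4.3, 0.4], "delta_rot": [0, 0, 6.7], "jaw": 1.5},
    {"offset": [-10.4, -4.8, 0.4], "delta_rot": [0, 0, 7.6], "jaw": 1.5},
    {"offset": [-11, -5.1, 0.4], "delta_rot": [0, 0, 8.1], "jaw": 1.5},
    {"offset": [-11.3, -5.2, 0.4], "delta_rot": [0, 0, 8.1], "jaw": 1.5},
  ],
)

```text
time: 14.03
position: [0.582, -0.1129, 0.3437]
tool_rot: [0.721, -0.693, -0.002, 0.001]
ft_force: [0.1, -0.6, -3.8]
grip_width: 0.0298
```

Run:
```python
from h import *
st()
print(delta([.5828,-.1102,.3365],down(-87.9)))
cv2.imwrite('pics/w8.png',camera('wrist')[:,:,::-1])
cv2.imwrite('pics/s8.png',camera('side')[:,:,::-1])
```

```text
t 14.03 p [ 0.582  -0.1129  0.3437] x [ 0.04  -0.999 -0.002] z [-0.003  0.002 -1.   ] F [ 0.1 -0.6 -3.8] q [-0.38   0.372  1.352  0.     1.42   1.151] w 0.0298
(array([-0.27, -0.09,  0.72]), array([0.2, 0.1, 0.2]))
```

View pics/w8.png

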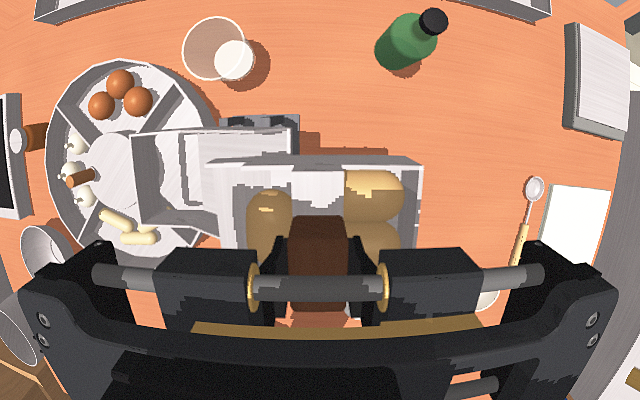

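View pics/s8.png

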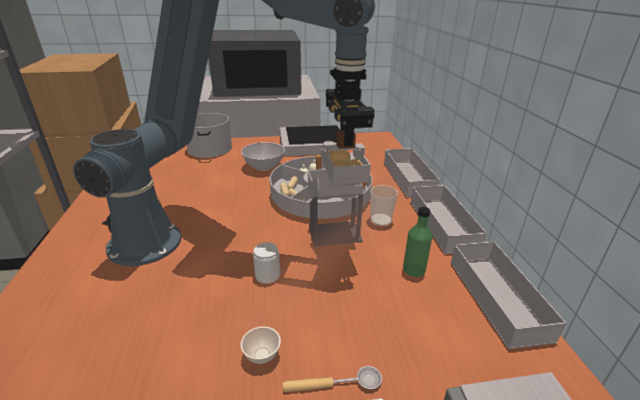

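Run:
```python
from h import *
o=get_obs()
im=cv2.imread('pics/w8.png');cv2.imwrite('pics/w8z.png',cv2.resize(im[100:240,120:320],None,fx=4,fy=4,interpolation=cv2.INTER_CUBIC))
c=calibration('wrist');T=c['tool_from_camera'];K=c['K'];Rw=R.from_quat(o['tool_rot']).as_matrix()
def wp(p):
    q=T[:3,:3].T@(Rw.T@(np.array(p)-o['position'])-T[:3,3]);th=np.arctan2(np.hypot(q[0],q[1]),q[2]);r=np.hypot(q[0],q[1])
    return np.array([K[0,2]+K[0,0]*th*q[0]/r,K[1,2]+K[0,0]*th*q[1]/r])
for p in [(.0701,-.2772,.227),(.0726,-.3071,.202),(.0629,-.0935,.152),(-.0607,-.0982,.152)]:
    u=wp([.570+p[0],.2258+p[1],p[2]]);print(p,u.round(1),((u-[120,100])*4).round())
```

```text
(0.0701, -0.2772, 0.227) [251.3 134.3] [525. 137.]
(0.0726, -0.3071, 0.202) [286.3 130.4] [665. 121.]
(0.0629, -0.0935, 0.152) [130.  137.6] [ 40. 150.]
(-0.0607, -0.0982, 0.152) [141.8 226.7] [ 87. 507.]
```

View pics/w8z.png

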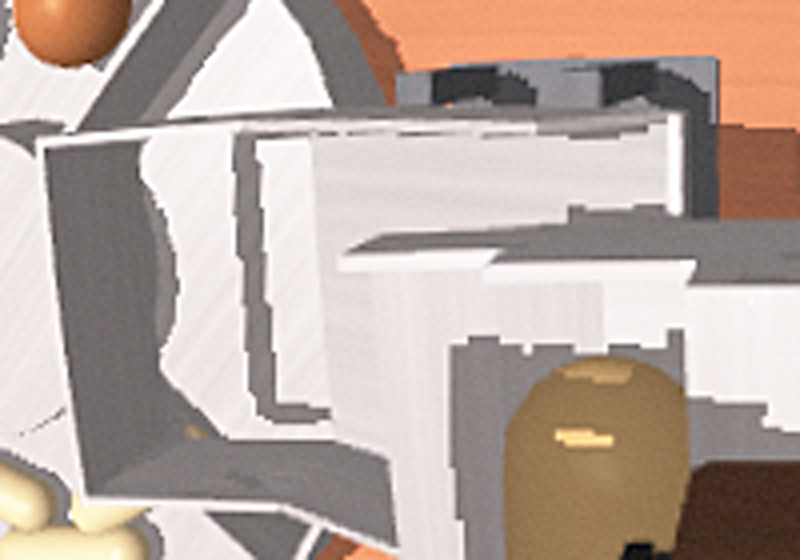

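Request:
drive_tool(
  plan=[
    {"offset": [-0.27, -0.3, 0.7], "delta_rot": [0, 0, 0], "jaw": 1.5},
    {"offset": [-0.55, -0.3, 0.85], "delta_rot": [0, 2.5, 0], "jaw": 1.5},
    {"offset": [-0.88, -0.3, 1.02], "delta_rot": [0, 5, 0], "jaw": 1.5},
    {"offset": [-1.2, -0.3, 1.2], "delta_rot": [0, 7.5, 0], "jaw": 1.5},
    {"offset": [-1.55, -0.3, 1.4], "delta_rot": [0, 10, 0], "jaw": 1.5},
    {"offset": [-1.9, -0.3, 1.6], "delta_rot": [0, 12.5, 0], "jaw": 1.5},
    {"offset": [-2.27, -0.3, 1.83], "delta_rot": [0, 15, 0], "jaw": 1.5},
    {"offset": [-2.27, -0.3, 1.83], "delta_rot": [0, 15, 0], "jaw": 1.5},
  ],
  squeeze=60,
)

```text
time: 14.8
position: [0.5839, -0.0899, 0.3255]
tool_rot: [0.715, -0.687, 0.092, 0.091]
ft_force: [-0.5, 0.7, -4.0]
grip_width: 0.0292
```

```bash
cat > tgt.py <<'E'
from h import *
def tgt(t,nz,nr=.255):
    a=np.radians(t);c,s=np.cos(a),np.sin(a)
    r=nr+.081*c-.0665*s; z=nz+.081*s+.0665*c
    Rt=R.from_euler('z',2.2,degrees=True)*R.from_euler('x',-t,degrees=True)*R.from_euler('z',-90,degrees=True)*R.from_euler('x',180,degrees=True)
    return [.572+.038*r,.2258-r,z],Rt
E
python3 - <<'E'
from tgt import *
o=st()
for t,nz in [(15,.24),(20,.23),(25,.221),(30,.212),(35,.204),(40,.197),(45,.191),(50,.187),(55,.185)]: print(t,*delta(*tgt(t,nz),o))
E
```

```text
t 14.8 p [ 0.5839 -0.0899  0.3255] x [ 0.039 -0.966  0.257] z [ 0.007 -0.257 -0.966] F [-0.5  0.7 -4. ] q [-0.212  0.376  1.425 -0.263  1.287  1.386] w 0.0292
15 [ 0.03 -0.01  0.04] [0.1 0.1 0.1]
20 [-0.84 -0.01  0.32] [0.1 5.1 0.1]
25 [-1.74 -0.02  0.57] [ 0.1 10.1  0.1]
30 [-2.7  -0.02  0.88] [ 0.1 15.1  0.1]
35 [-3.67 -0.02  1.15] [ 0.1 20.1  0.1]
40 [-4.66 -0.03  1.4 ] [ 0.1 25.1  0.2]
45 [-5.65 -0.03  1.62] [ 0.1 30.1  0.2]
50 [-6.63 -0.03  1.72] [ 0.1 35.1  0.2]
55 [-7.57 -0.03  1.71] [ 0.1 40.1  0.2]
```

Tracking well. On to 35° in slower rows.

Request:
drive_tool(
  plan=[
    {"offset": [-0.42, 0, 0.16], "delta_rot": [0, 2.5, 0], "jaw": 1.5},
    {"offset": [-0.84, 0, 0.32], "delta_rot": [0, 5, 0], "jaw": 1.5},
    {"offset": [-1.29, 0, 0.45], "delta_rot": [0, 7.5, 0], "jaw": 1.5},
    {"offset": [-1.74, 0, 0.57], "delta_rot": [0, 10, 0], "jaw": 1.5},
    {"offset": [-2.22, 0, 0.73], "delta_rot": [0, 12.5, 0], "jaw": 1.5},
    {"offset": [-2.7, 0, 0.88], "delta_rot": [0, 15, 0], "jaw": 1.5},
    {"offset": [-3.18, 0, 1.02], "delta_rot": [0, 17.5, 0], "jaw": 1.5},
    {"offset": [-3.67, 0, 1.15], "delta_rot": [0, 20, 0], "jaw": 1.5},
  ],
)

```text
time: 15.47
position: [0.584, -0.0597, 0.3064]
tool_rot: [0.687, -0.662, 0.217, 0.208]
ft_force: [0.6, 0.1, -3.9]
grip_width: 0.0294
```

Run:
```python
from tgt import *
o=st()
for t,nz in [(35,.204),(40,.197),(45,.191),(50,.187),(55,.185)]: print(t,*delta(*tgt(t,nz),o))
cv2.imwrite('pics/w9.png',camera('wrist')[:,:,::-1])
```

```text
t 15.47 p [ 0.584  -0.0597  0.3064] x [ 0.03  -0.819  0.573] z [ 0.022 -0.573 -0.819] F [ 0.6  0.1 -3.9] q [ 0.007  0.447  1.493 -0.647  1.253  1.767] w 0.0294
35 [-0.27  0.12 -0.02] [-0.   0.  -0.1]
40 [-1.29  0.12 -0.13] [ 0.   5.  -0.1]
45 [-2.3   0.12 -0.26] [ 0.  10.  -0.1]
50 [-3.25  0.12 -0.49] [ 0.  15.  -0.1]
55 [-4.13  0.12 -0.83] [ 0.  20.  -0.1]
```

View pics/w9.png

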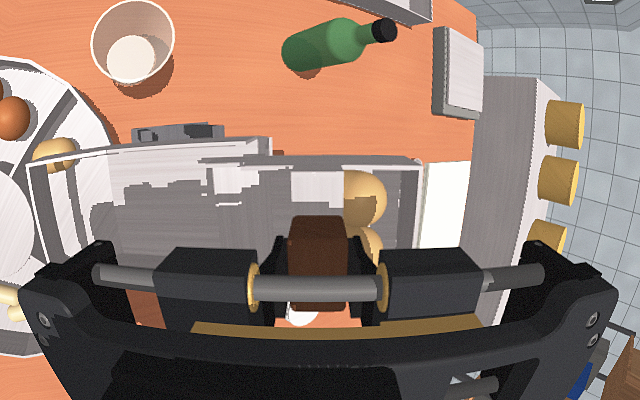

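Request:
drive_tool(
  plan=[
    {"offset": [-0.4, 0, -0.04], "delta_rot": [0, 2, 0], "jaw": 1.5},
    {"offset": [-0.8, 0, -0.08], "delta_rot": [0, 4, 0], "jaw": 1.5},
    {"offset": [-1.2, 0, -0.13], "delta_rot": [0, 6, 0], "jaw": 1.5},
    {"offset": [-1.6, 0, -0.18], "delta_rot": [0, 8, 0], "jaw": 1.5},
    {"offset": [-2.0, 0, -0.24], "delta_rot": [0, 10, 0], "jaw": 1.5},
    {"offset": [-2.4, 0, -0.33], "delta_rot": [0, 12, 0], "jaw": 1.5},
    {"offset": [-2.98, 0, -0.47], "delta_rot": [0, 15, 0], "jaw": 1.5},
    {"offset": [-2.98, 0, -0.47], "delta_rot": [0, 15, 0], "jaw": 1.5},
  ],
)

```text
time: 16.18
position: [0.5826, -0.0313, 0.2912]
tool_rot: [0.654, -0.628, 0.303, 0.293]
ft_force: [0.0, 0.0, -2.9]
grip_width: 0.0298
```

Run:
```python
from tgt import *
o=st()
for t,nz in [(50,.187),(55,.185)]: print(t,*delta(*tgt(t,nz),o))
cv2.imwrite('pics/w10.png',camera('wrist')[:,:,::-1])
```

```text
t 16.18 p [ 0.5826 -0.0313  0.2912] x [ 0.027 -0.645  0.764] z [ 0.028 -0.764 -0.645] F [ 0.   0.  -2.9] q [ 0.155  0.551  1.515 -0.893  1.341  2.025] w 0.0298
50 [-0.02  0.08 -0.11] [0.1 0.2 0.1]
55 [-0.78  0.08 -0.66] [0.1 5.2 0.1]
```

View pics/w10.png

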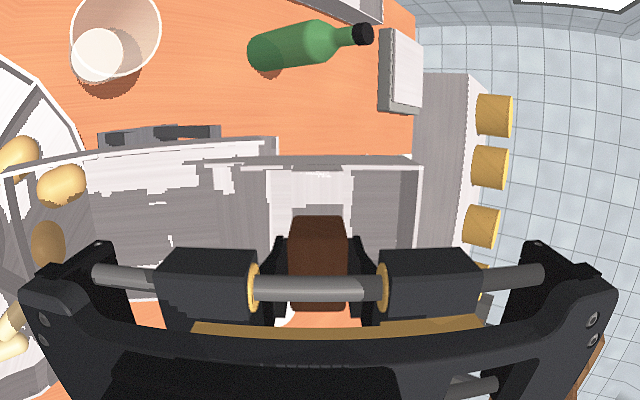

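Run:
```python
from tgt import *
o=st()
for t,nz in [(45,.195),(40,.203),(35,.21),(30,.22),(25,.23),(20,.24),(15,.25),(10,.26)]: print(t,*delta(*tgt(t,nz),o))
```

```text
t 16.23 p [ 0.5828 -0.0319  0.2921] x [ 0.027 -0.645  0.764] z [ 0.028 -0.763 -0.645] F [ 0.2  0.1 -2.5] q [ 0.154  0.55   1.515 -0.894  1.341  2.024] w 0.0295
45 [1.03 0.1  0.11] [ 0.1 -4.8  0.1]
40 [2.13 0.1  0.37] [ 0.1 -9.8  0.1]
35 [3.08 0.1  0.73] [  0.1 -14.8   0.1]
30 [4.19 0.11 0.93] [  0.1 -19.8   0.1]
25 [5.22 0.11 1.16] [  0.1 -24.8   0.1]
20 [6.18 0.11 1.41] [  0.1 -29.8   0.1]
15 [7.05 0.11 1.68] [  0.1 -34.8   0.1]
10 [7.85 0.11 1.94] [  0.1 -39.8   0.1]
```

Request:
drive_tool(
  plan=[
    {"offset": [1.03, 0.1, 0.11], "delta_rot": [0, -4.8, 0], "jaw": 1.5},
    {"offset": [2.13, 0.1, 0.37], "delta_rot": [0, -9.8, 0], "jaw": 1.5},
    {"offset": [3.08, 0.1, 0.73], "delta_rot": [0, -14.8, 0], "jaw": 1.5},
    {"offset": [4.19, 0.1, 0.93], "delta_rot": [0, -19.8, 0], "jaw": 1.5},
    {"offset": [5.22, 0.1, 1.16], "delta_rot": [0, -24.8, 0], "jaw": 1.5},
    {"offset": [6.18, 0.1, 1.41], "delta_rot": [0, -29.8, 0], "jaw": 1.5},
    {"offset": [7.05, 0.1, 1.68], "delta_rot": [0, -34.8, 0], "jaw": 1.5},
    {"offset": [7.85, 0.1, 1.94], "delta_rot": [0, -39.8, 0], "jaw": 1.5},
  ],
)

```text
time: 16.9
position: [0.5844, -0.0994, 0.3438]
tool_rot: [0.718, -0.691, 0.064, 0.059]
ft_force: [0.8, 0.6, -3.1]
grip_width: 0.0296
```

Run:
```python
from tgt import *
o=st()
cv2.imwrite('pics/t11.png',cv2.resize(camera('top')[140:280,180:380,::-1],None,fx=4,fy=4,interpolation=cv2.INTER_CUBIC))
cv2.imwrite('pics/w11.png',camera('wrist')[:,:,::-1])
for t,nz in [(5,.28),(0,.30)]: print(t,*delta(*tgt(t,nz),o))
print(delta([.5212,-.359,.36],down(-71.5),o))
```

```text
t 16.9 p [ 0.5844 -0.0994  0.3438] x [ 0.037 -0.984  0.174] z [ 0.011 -0.173 -0.985] F [ 0.8  0.6 -3.1] q [-0.271  0.358  1.387 -0.169  1.342  1.295] w 0.0296
5 [ 0.62 -0.   -0.85] [-0.3 -5.  -0. ]
0 [ 1.45 -0.01 -2.04] [ -0.3 -10.   -0. ]
(array([25.59,  7.3 ,  2.84]), array([  1.2, -10. , -16.3]))
```

View pics/w11.png

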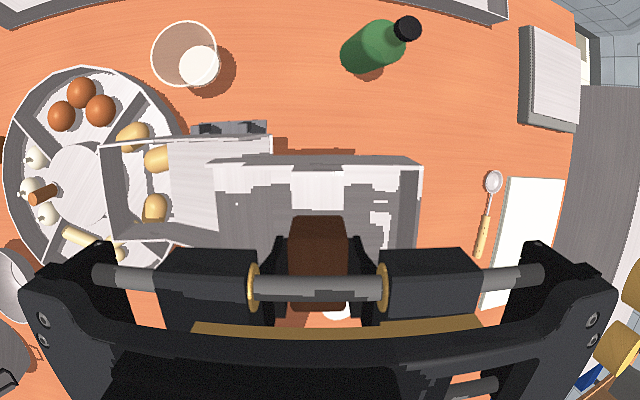

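View pics/t11.png

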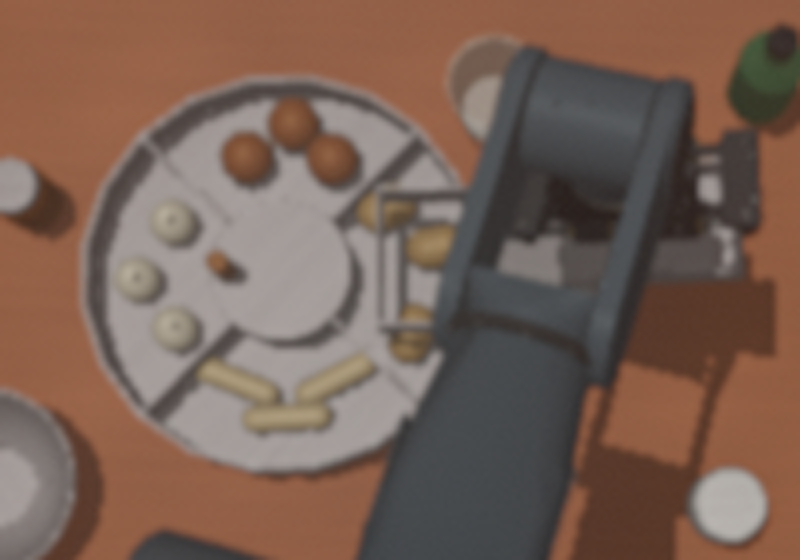

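Request:
drive_tool(
  plan=[
    {"offset": [0.3, 0, -0.4], "delta_rot": [0, -3, 0], "jaw": 1.5},
    {"offset": [0.9, 0, -1.2], "delta_rot": [0, -6, 0], "jaw": 1.5},
    {"offset": [1.8, 0.3, -2], "delta_rot": [0, -9, -1], "jaw": 1.5},
    {"offset": [4, 1, -2], "delta_rot": [0, -10, -3], "jaw": 1.5},
    {"offset": [7, 1.9, -1.7], "delta_rot": [0.3, -10, -5], "jaw": 1.5},
    {"offset": [10.5, 3, -1.1], "delta_rot": [0.5, -10, -7], "jaw": 1.5},
    {"offset": [14, 4, -0.4], "delta_rot": [0.7, -10, -9.5], "jaw": 1.5},
    {"offset": [17.5, 5, 0.2], "delta_rot": [0.9, -10, -12], "jaw": 1.5},
  ],
)

```text
time: 17.67
position: [0.5397, -0.2731, 0.3702]
tool_rot: [0.79, -0.613, 0.0, 0.003]
ft_force: [1.0, -0.1, -2.3]
grip_width: 0.0296
```

Run:
```python
from h import *
o=st()
print(delta([.5212,-.359,.25],down(-71.5),o))
```

```text
t 17.67 p [ 0.5397 -0.2731  0.3702] x [ 0.249 -0.969  0.004] z [-0.003 -0.005 -1.   ] F [ 1.  -0.1 -2.3] q [-0.65   0.372  1.281 -0.006  1.488  0.67 ] w 0.0296
(array([ 7.82,  3.87, 12.07]), array([ 0.3, -0.2, -4.1]))
```

Request:
drive_tool(
  plan=[
    {"offset": [2, 1, 0.5], "delta_rot": [0, 0, -1], "jaw": 1.5},
    {"offset": [4, 2, 2], "delta_rot": [0.1, 0, -2], "jaw": 1.5},
    {"offset": [6, 3, 5], "delta_rot": [0.2, 0, -3], "jaw": 1.5},
    {"offset": [7.5, 3.7, 9], "delta_rot": [0.3, -0.2, -4], "jaw": 1.5},
    {"offset": [7.8, 3.9, 13], "delta_rot": [0.3, -0.2, -4], "jaw": 1.5},
    {"offset": [7.8, 3.9, 17], "delta_rot": [0.3, -0.2, -4], "jaw": 1.5},
    {"offset": [7.8, 3.9, 21], "delta_rot": [0.3, -0.2, -4], "jaw": 1.5},
    {"offset": [7.8, 3.9, 24], "delta_rot": [0.3, -0.2, -4], "jaw": 1.5},
  ],
)

```text
time: 18.33
position: [0.5198, -0.3568, 0.1271]
tool_rot: [0.81, -0.586, -0.002, -0.001]
ft_force: [-0.0, -0.1, -3.0]
grip_width: 0.0294
```

Request:
drive_tool(
  plan=[
    {"offset": [0, 0, 0.5], "delta_rot": [0, 0, 0], "jaw": 1.5},
    {"offset": [0, 0, 1], "delta_rot": [0, 0, 0], "jaw": 1.5},
    {"offset": [0, 0, 1.5], "delta_rot": [0, 0, 0], "jaw": 1.5},
    {"offset": [0, 0, 2], "delta_rot": [0, 0, 0], "jaw": 1.5},
    {"offset": [0, 0, 2.5], "delta_rot": [0, 0, 0], "jaw": 1.5},
    {"offset": [0, 0, 3], "delta_rot": [0, 0, 0], "jaw": 1.5},
    {"offset": [0, 0, 3.2], "delta_rot": [0, 0, 0], "jaw": 1.5},
    {"offset": [0, 0, 3.2], "delta_rot": [0, 0, 0], "jaw": 1.5},
  ],
)

```text
time: 19.0
position: [0.5215, -0.3577, 0.0984]
tool_rot: [0.81, -0.586, 0.0, -0.001]
ft_force: [-0.1, 0.4, -2.4]
grip_width: 0.03
```

Run:
```python
from h import *
o=st()
print(delta([.5212,-.359,.08],down(-71.5),o))
cv2.imwrite('pics/s12.png',camera('side')[:,:,::-1])
```

```text
t 19.0 p [ 0.5215 -0.3577  0.0984] x [ 0.313 -0.95  -0.001] z [ 0.001  0.002 -1.   ] F [-0.1  0.4 -2.4] q [-0.779  0.69   1.514  0.003  0.938  0.472] w 0.03
(array([0.12, 0.07, 1.84]), array([-0.1,  0.1, -0.3]))
```

View pics/s12.png

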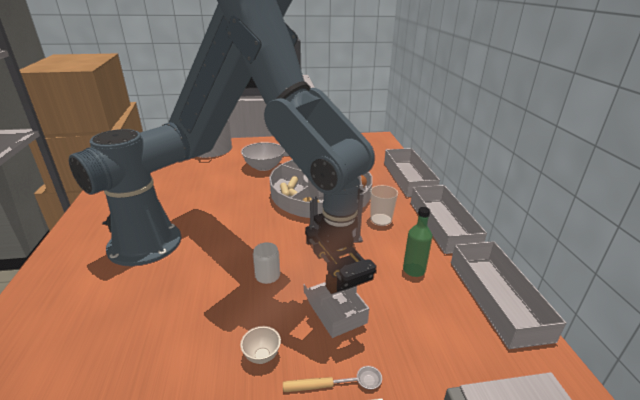

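Scoop is level, empty, about 18 mm above the table. Lower to contact.

Request:
drive_tool(
  plan=[
    {"offset": [0, 0, 0.3], "delta_rot": [0, 0, 0], "jaw": 1.5},
    {"offset": [0, 0, 0.6], "delta_rot": [0, 0, 0], "jaw": 1.5},
    {"offset": [0, 0, 0.9], "delta_rot": [0, 0, 0], "jaw": 1.5},
    {"offset": [0, 0, 1.2], "delta_rot": [0, 0, 0], "jaw": 1.5},
    {"offset": [0, 0, 1.5], "delta_rot": [0, 0, 0], "jaw": 1.5},
    {"offset": [0, 0, 1.7], "delta_rot": [0, 0, 0], "jaw": 1.5},
    {"offset": [0, 0, 1.8], "delta_rot": [0, 0, 0], "jaw": 1.5},
    {"offset": [0, 0, 1.85], "delta_rot": [0, 0, 0], "jaw": 1.5},
  ],
)

```text
time: 19.72
position: [0.5215, -0.3576, 0.0799]
tool_rot: [0.81, -0.586, -0.0, -0.001]
ft_force: [-0.6, 1.9, 1.2]
grip_width: 0.0294
```

Run:
```python
from h import *
o=st()
```

```text
t 19.72 p [ 0.5215 -0.3576  0.0799] x [ 0.313 -0.95  -0.002] z [ 0.001  0.002 -1.   ] F [-0.6  1.9  1.2] q [-0.779  0.716  1.523  0.003  0.903  0.472] w 0.0294
```

Request:
drive_tool(
  plan=[
    {"offset": [0, 0, 0], "delta_rot": [0, 0, 0], "jaw": 3.5},
    {"offset": [0, 0, 0], "delta_rot": [0, 0, 0], "jaw": 5},
    {"offset": [0, 0, 0], "delta_rot": [0, 0, 0], "jaw": 6.5},
    {"offset": [0, 0, 0], "delta_rot": [0, 0, 0], "jaw": 6.5},
    {"offset": [0, 0, -1], "delta_rot": [0, 0, 0], "jaw": 6.5},
    {"offset": [0, 0, -3], "delta_rot": [0, 0, 0], "jaw": 6.5},
    {"offset": [0, 0, -7], "delta_rot": [0, 0, 0], "jaw": 6.5},
    {"offset": [0, 0, -11], "delta_rot": [0, 0, 0], "jaw": 6.5},
  ],
)

```text
time: 20.38
position: [0.5205, -0.3572, 0.1904]
tool_rot: [0.81, -0.586, -0.002, -0.001]
ft_force: [0.4, -0.2, 0.1]
grip_width: 0.0638
```

Request:
drive_tool(
  plan=[
    {"offset": [0, 0, -4], "delta_rot": [0, 0, 0], "jaw": 6.5},
    {"offset": [0, 0, -8], "delta_rot": [0, 0, 0], "jaw": 6.5},
    {"offset": [2, 2, -12], "delta_rot": [0, 0, 0], "jaw": 6.5},
    {"offset": [4, 5, -13], "delta_rot": [0, 0, 0], "jaw": 6.5},
    {"offset": [6, 8, -13], "delta_rot": [0, 0, 0], "jaw": 6.5},
    {"offset": [8, 11, -13], "delta_rot": [0, 0, 0], "jaw": 6.5},
    {"offset": [8, 11, -13], "delta_rot": [0, 0, 0], "jaw": 6.5},
    {"offset": [8, 11, -13], "delta_rot": [0, 0, 0], "jaw": 6.5},
  ],
)

```text
time: 21.05
position: [0.4403, -0.47, 0.3204]
tool_rot: [0.809, -0.588, 0.001, -0.001]
ft_force: [0.4, -0.3, 0.2]
grip_width: 0.0649
```

Run:
```python
from h import *
o=st()
t=camera('top')[:,:,::-1];s=camera('side')[:,:,::-1]
cv2.imwrite('pics/t13.png',cv2.resize(t[140:280,180:340],None,fx=4,fy=4,interpolation=cv2.INTER_CUBIC))
cv2.imwrite('pics/t13f.png',t)
cv2.imwrite('pics/s13.png',s);cv2.imwrite('pics/s13z.png',cv2.resize(s[140:340,230:430],None,fx=3,fy=3,interpolation=cv2.INTER_CUBIC))
```

```text
t 21.05 p [ 0.4403 -0.47    0.3204] x [ 0.309 -0.951 -0.   ] z [ 0.002  0.001 -1.   ] F [ 0.4 -0.3  0.2] q [-0.992  0.467  1.259  0.002  1.415  0.264] w 0.0649
```

View pics/t13.png

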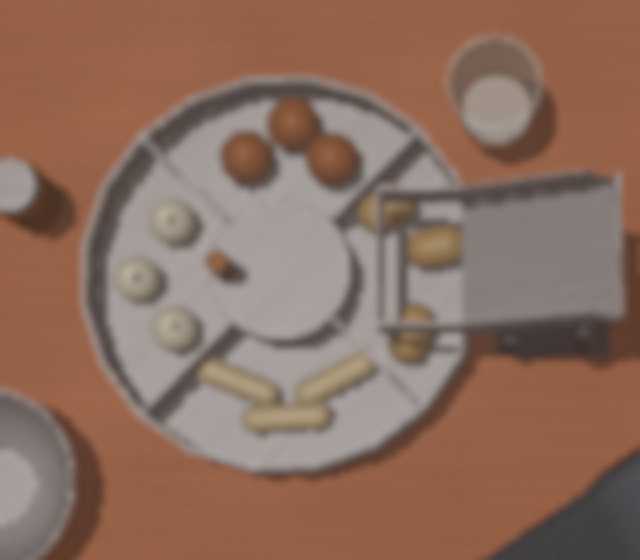

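View pics/t13f.png

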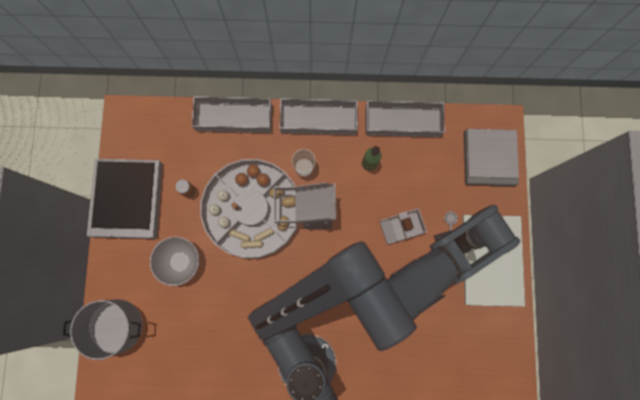

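View pics/s13z.png

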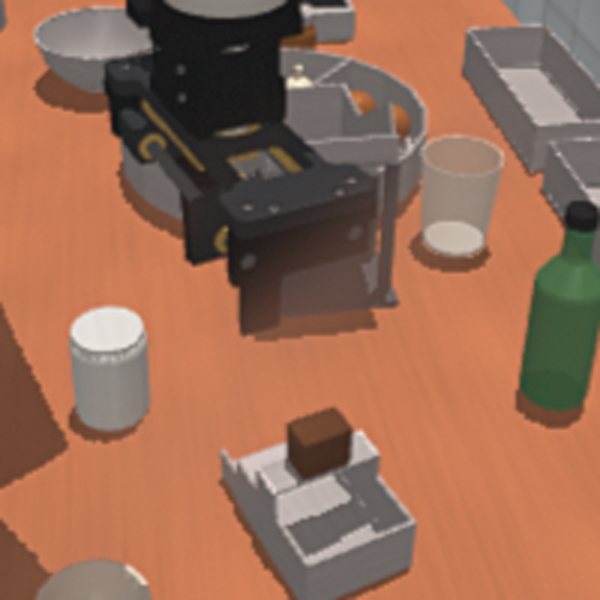

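Run:
```python
from h import *
z=lambda u,v:(180+u/4-.375,140+v/4-.375)
c=np.array([.5685,.223])
for p in [(388,211),(435,245),(412,333),(360,205),(415,212),(395,352)]:
    q=onz('top',*z(*p),.04)[:2]-c;a=np.degrees(np.arctan2(q[1],q[0]));print(p,q.round(3),np.hypot(*q).round(3),a.round(1),'to div+',np.round(np.hypot(*q)*np.sin(np.radians(-42.5-a)),3),'to div-',np.round(np.hypot(*q)*np.sin(np.radians(a+132.5)),3))
for p in [(150,140),(418,145),(160,412),(412,400)]:
    q=onz('top',*z(*p),.075)[:2]-c;print(np.hypot(*q).round(3),np.degrees(np.arctan2(q[1],q[0])).round(1))
```

```text
(388, 211) [ 0.067 -0.093] 0.114 -54.2 to div+ 0.023 to div- 0.112
(435, 245) [ 0.035 -0.139] 0.143 -75.9 to div+ 0.079 to div- 0.12
(412, 333) [-0.05 -0.12] 0.13 -112.8 to div+ 0.122 to div- 0.044
(360, 205) [ 0.072 -0.066] 0.097 -42.3 to div+ -0.0 to div- 0.097
(415, 212) [ 0.067 -0.119] 0.136 -60.7 to div+ 0.042 to div- 0.129
(395, 352) [-0.069 -0.104] 0.125 -123.4 to div+ 0.123 to div- 0.02
0.18 47.0
0.174 -44.3
0.172 141.1
0.171 -133.3
```

Run:
```python
from h import *
o=st()
print(delta([.53,0.02,.36],down(-40),o))
```

```text
t 21.15 p [ 0.4419 -0.4679  0.3199] x [ 0.313 -0.95  -0.002] z [ 0.002  0.002 -1.   ] F [0.6 1.1 0.1] q [-0.989  0.467  1.26   0.003  1.415  0.264] w 0.0651
(array([-43.6 , -23.63,  -3.87]), array([ -0.2,   0. , -31.8]))
```

Request:
drive_tool(
  plan=[
    {"offset": [-3, -1.6, -3], "delta_rot": [0, 0, -3], "jaw": 6.5},
    {"offset": [-6.4, -3.5, -4], "delta_rot": [0, 0, -6], "jaw": 6.5},
    {"offset": [-9.9, -5.4, -4], "delta_rot": [0, 0, -9], "jaw": 6.5},
    {"offset": [-13.4, -7.2, -4], "delta_rot": [0, 0, -12], "jaw": 6.5},
    {"offset": [-16.9, -9.1, -4], "delta_rot": [0, 0, -15], "jaw": 6.5},
    {"offset": [-20.4, -11, -4], "delta_rot": [0, 0, -18], "jaw": 6.5},
    {"offset": [-23.9, -12.9, -4], "delta_rot": [0, 0, -21], "jaw": 6.5},
    {"offset": [-27.4, -14.8, -4], "delta_rot": [0, 0, -24], "jaw": 6.5},
  ],
)

```text
time: 21.82
position: [0.4967, -0.1582, 0.3605]
tool_rot: [0.915, -0.403, 0.0, -0.001]
ft_force: [-0.3, -0.1, -0.8]
grip_width: 0.065
```

Run:
```python
from h import *
o=st()
print(delta([.53,0.02,.36],down(-40),o))
w=camera('wrist')[:,:,::-1];cv2.imwrite('pics/w14.png',w)
```

```text
t 21.82 p [ 0.4967 -0.1582  0.3605] x [ 0.676 -0.737 -0.   ] z [ 0.002  0.002 -1.   ] F [-0.3 -0.1 -0.8] q [-0.525  0.244  1.497  0.003  1.4    0.304] w 0.065
(array([-10.89, -14.5 ,   0.1 ]), array([-0.2,  0. , -7.5]))
```

View pics/w14.png

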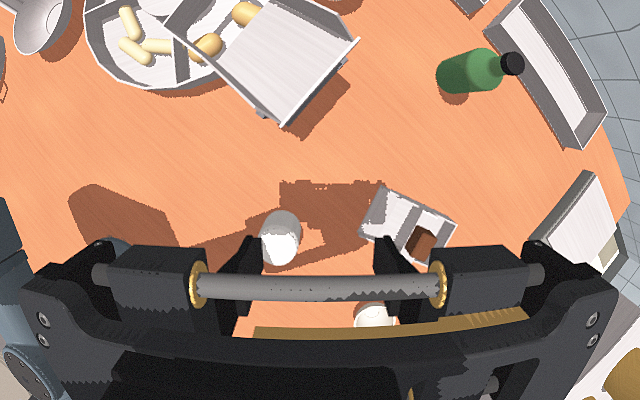

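Request:
drive_tool(
  plan=[
    {"offset": [-2.2, -3, 0], "delta_rot": [0, 0, -4], "jaw": 6.5},
    {"offset": [-4.4, -6, 0], "delta_rot": [0, 0, -8], "jaw": 6.5},
    {"offset": [-6.6, -9, 0], "delta_rot": [0, 0, -12], "jaw": 6.5},
    {"offset": [-8.8, -12, 0], "delta_rot": [0, 0, -16], "jaw": 6.5},
    {"offset": [-11, -15, 0], "delta_rot": [0, 0, -20], "jaw": 6.5},
    {"offset": [-12, -17, 0], "delta_rot": [0, 0, -20], "jaw": 6.5},
    {"offset": [-12, -17, 0], "delta_rot": [0, 0, -20], "jaw": 6.5},
    {"offset": [-12, -17, 0], "delta_rot": [0, 0, -20], "jaw": 6.5},
  ],
)

```text
time: 22.53
position: [0.5414, 0.0433, 0.3606]
tool_rot: [0.971, -0.238, 0.0, -0.001]
ft_force: [-0.0, 0.0, 0.4]
grip_width: 0.0649
```

Run:
```python
from h import *
o=st()
w=camera('wrist')[:,:,::-1];cv2.imwrite('pics/w15.png',w)
cv2.imwrite('pics/w15z.png',cv2.resize(w[0:250,150:470],None,fx=2.4,fy=2.4,interpolation=cv2.INTER_CUBIC))
```

```text
t 22.53 p [0.5414 0.0433 0.3606] x [ 0.887 -0.462  0.   ] z [ 0.001  0.001 -1.   ] F [-0.   0.   0.4] q [-1.270e-01  2.790e-01  1.447e+00  1.000e-03  1.414e+00  3.530e-01] w 0.0649
```

View pics/w15z.png

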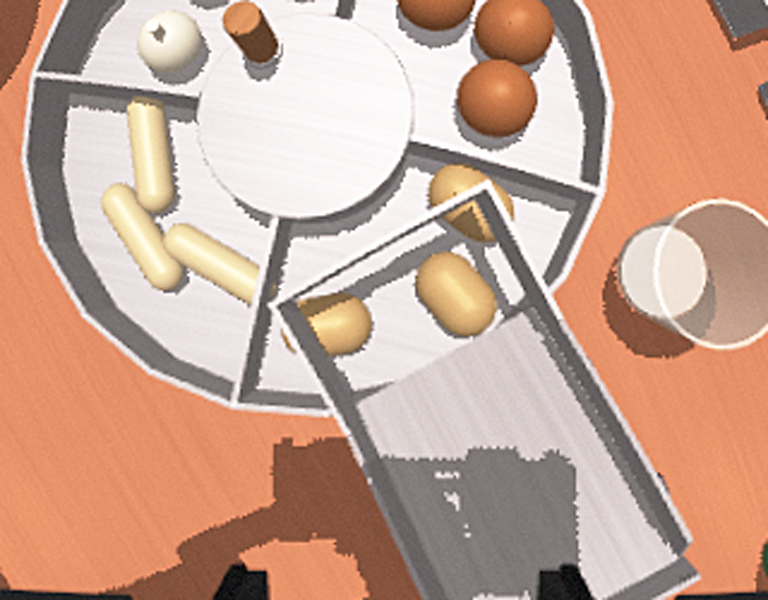

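Run:
```python
from rig import *
print(hand_in())
```

```text
the job is handed in; nothing more can be done
None
```

The job is done and handed in: the empty compartment sits under the spout with all three potatoes in it. It took about 22.6 s of the 72 s allowed.

- **Tray:** I led it by the handle about 172° counter-clockwise and never met the stop. While I held it, the wrist camera put the compartment's middle at −87.5° and the chute at about −87.8°. A rougher reading from the overhead camera afterwards gave about −88.8°. Both are well inside the 25 mm allowed.
- **Potatoes:** I tipped the scoop to 50° nose-down over the mouth of the chute. The force reading then fell to the empty scoop's weight. The last wrist picture shows all three potatoes in the compartment, one of them close to a divider. The fingers never touched them.
- **Scoop and the rest:** The scoop stands upright and empty where it started. The overhead picture shows the other kitchen things where they were, though the arm hid the ramekin and the spoon's handle there. I never moved near either one. The gripper was open and clear of everything at hand-in.
- **Disagreements:** The overhead and wrist cameras differed by about 2–3 mm on the tray and chute positions. I corrected the tipping position by 2 mm for this.

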